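# Invert and stack the culture dishes

## Robot

A 6-joint arm with a two-finger parallel gripper is mounted at the origin on the work surface. World frame = base frame: x ahead of the robot, y to its left, z up, the work surface at z = 0. Lengths are in m, angles in rad, forces in N, time in s.
With the tool pointing down it reaches from about 0.3 to 0.775 m from the base axis. Payload 14.6 kg.
Tool frame: the origin (TCP) lies at the very end of the fingers, on their centre line; the grasp point (between the pads) lies 19 mm behind it; z points along the fingers, y is the direction in which the jaws open and shut (so a half turn about z gives the same grasp; the last joint's range is limited). The gripper opens to 94 mm and grips with 3 to 60 N. Pads are 16 mm wide; open, the fingers measure 119 mm over their backs; the gripper's body (75 mm by 177 mm) begins 78 mm behind the grasp point.
Start: joints at [1.208, 0.3, 1.521, -0, 1.321, -0.067], TCP at [0.16, 0.526, 0.205] pointing down, gripper open.
Joint ranges: [-3.03, 3.03], [-0.79, 2.21], [0.23, 2.52], [-1.04, 4.18], [0, 3.07], [-2.55, 2.55]. Speed limits (rad/s): [2.22, 2.22, 2.57, 3.14, 3.14, 3.14].

## Interface

Orientations are given as [roll, pitch, yaw] about the fixed x, y, z axes, in that order (R = Rz(yaw) Ry(pitch) Rx(roll)).
In Python, from station import get_obs, vision, hand_in gives the robot as it stands.
- The arm moves only by the tool play_rows, never from a script. Its argument "moves" is a list of rows, each an object with "claw": the opening, from 0 (shut) to 1 (fully open); "linear": the shift along the tool's x, y, z in mm, a list of three; "turn": the turn, a rotation vector about the tool's x, y, z in rad, a list of three. In form: [{"claw": claw, "linear": [tx, ty, tz], "turn": [ax, ay, az]}, ...]. A call has 1 to 8 rows; each row is the pose to reach, as a shift and turn from the pose measured when the call began, along the tool's axes at that moment; what a row does not reach only later rows make up. A row lasts 1/8 s, in which the tool goes at most 62.5 mm and 10.7 degrees, less where a joint would pass 70% of its speed; a pose out of reach is approached as far as the arm can. A call with a gripper value outside its range is refused whole. The fingers move at their own pace and stop on an object; "force" is the grip in N (left out, the last holds). Time passes only in rows, so rows that repeat a pose let the fingers close. It gives the time, the measured TCP pose, the force and the opening at its end, in the units of the state.
- get_obs(): the state, without advancing time (a new reading comes with each control period).
- vision.camera(name): name is "side" or "top" or "wrist"; returns the picture (400x640x3 uint8, blue, green, red); there is no depth.
- vision.camera_info(name): a dict with "camera_matrix" (3x3 intrinsics, pixels), "rvec" (rotation vector, rad) and "tvec" (3), from world to camera coordinates, as OpenCV has them; the wrist camera has in their place "mount" (4x4, takes a point from camera to tool coordinates, whose origin is the TCP and whose axes are the flange's). Camera axes: x right, y down, z forward; pixel columns grow to the right and rows downward; lengths in m; the calibration is good to about 2 mm. A picture is of the moment at which its call begins: read the wrist's pose just before it. camera_info takes no time and is no camera call.
- hand_in(): hands the job in, once; it reports no verdict.
The state is a dict: "time_s": time; "qpos": joint angles; "joint_vel": joint speeds; "tau": joint torques, N m; "ee_pos": TCP position; "eef_rot": TCP orientation; "force": force on the tool from outside, world axes, zero at the start; "moment": the same for the moment, N m; "grip_width": finger opening in m.
Only numpy, scipy, OpenCV 4.12 (cv2) and the standard library are available. Lean on these libraries where they do the work, as an engineer would, in place of code of your own. Each camera call takes 0.05 s, during which the arm holds its last target.

## Task

Two square lidded culture dishes, one deep and narrow, one shallow and wide, sit lid up on their metal blocks: turn each one upside down with its lid kept closed, and stack them on the raised square of the carrier, the deep one below and the shallow one on top of it, both centred and squared up. Put the deep one in place first, set both down rather than dropping them, and leave the other things on the table where they are. The small slotted rack is there for standing a dish on edge if you need to change your grip half-way.

Things in the scene. Friction and masses are not known exactly. Their poses are not given: they have to be found in the camera images.
- deep_center (a point): centre (half-way up, fixed to its base) of the deep square lidded culture dish, 58 x 58 mm, 32 mm high closed, about 115 g. Starts lid up on either block. The clear lid sits loosely on a lip (1.5 mm play, no latch), sides flush with the base: grip two opposite sides across the seam, 18 mm above the underside. z points from underside to lid, x and y square to the sides
- deep_lid_mark (a point): point fixed to the deep dish's lid, with axes like the dish's; it coincides with deep_center while the lid is closed
- deep_base: frosted base with a cream gel layer of the deep dish, 18 mm high at the outside; origin at the centre of its underside, axes as deep_center
- deep_lid: clear lid of the deep dish, 14 mm high; origin at the centre of its open rim, which lies on the seam when closed; z points to its roof
- shallow_center (a point): centre (half-way up, fixed to its base) of the shallow square lidded culture dish, 66 x 66 mm, 24 mm high closed, about 85 g. Starts lid up on either block. The clear lid sits loosely on a lip (1.5 mm play, no latch), sides flush with the base: grip two opposite sides across the seam, 13 mm above the underside. z points from underside to lid, x and y square to the sides
- shallow_lid_mark (a point): point fixed to the shallow dish's lid, with axes like the dish's; it coincides with shallow_center while the lid is closed
- shallow_base: frosted base with a cream gel layer of the shallow dish, 13 mm high at the outside; origin at the centre of its underside, axes as shallow_center
- shallow_lid: clear lid of the shallow dish, 11 mm high; origin at the centre of its open rim, which lies on the seam when closed; z points to its roof
- block_a_top (a point): centre of the top of a fixed aluminium block, 44 x 44 mm, 18 mm high, on which one dish starts, overhanging all round; dish roughly square to the block
- block_b_top (a point): the same for the other, identical block
- carrier_top (a point): centre of the top of the raised square of the fixed carrier: a dark steel plate 110 x 110 x 4 mm bearing an aluminium square 44 x 44 mm, 16 mm high, its top 20 mm above the table; x and y along its sides, z up. The stack goes here
- rack_wide (a point): centre of the floor of the wide slot of the small fixed white rack (36 mm long along its x, 86 mm across in its y). The slot is 41 mm wide along y, open at both ends in x; floor 12 mm above the table, walls 4 mm thick rising 16 mm above the floor. The deep dish stands in it on edge (its z along the rack's y), jutting out at both ends where fingers fit
- rack_narrow (a point): centre of the floor of the narrow slot of the same rack: 33 mm wide along y, otherwise the same and 41 mm from the wide one towards -y of the rack; for the shallow dish on edge. Use one slot at a time
- cup_a_mid (a point): bystander, not to be disturbed: open clear cup of vegetable samples, 54 mm wide, 40 mm high; point at its centre
- cup_b_mid (a point): bystander, not to be disturbed: open clear cup of vegetable samples, 54 mm wide, 40 mm high; point at its centre
- cup_c_mid (a point): bystander, not to be disturbed: open clear cup of vegetable samples, 54 mm wide, 40 mm high; point at its centre
- sample_bottle_mid (a point): bystander, not to be disturbed: amber glass jar, 52 mm wide, 100 mm high; point at its centre
- spatula_grip (a point): bystander, not to be disturbed: hand spatula lying on the table, 160 mm long; point on its handle
- weigh_tray_mid (a point): bystander, not to be disturbed: small white tray, 70 x 50 x 14 mm; point at its centre

How it is judged:
By the outcome, as a careful person would: the job done as asked, in the order asked, and still so for the second after the job is handed in, with the robot touching nothing.
It also fails if it takes over 72 s, if anything falls off the work surface, if the arm or the gripper's body presses on something with over 40 N, if the wrist force passes 120 N, or if a joint passes its speed limit or range.

## Working session

There is one attempt and no reset: what is moved stays moved. The work goes in short steps, Python scripts to look and compute and a tool call to move; the robot and the scene stay as the last step left them, time stands still between calls to the robot, and variables do not carry over. Pictures are saved under pics/ and viewed, and the job is handed in when it is done.

Besides the shell and the picture viewer there is one more tool, called after ">>>" as name(argument=value, ...), one argument or row to a line, values as JSON. play_rows: Moves the arm, as the interface text tells. Its arguments: {"type":"object","properties":{"moves":{"type":"array","items":{"type":"object","properties":{"claw":{"type":"number"},"linear":{"type":"array","items":{"type":"number"}},"turn":{"type":"array","items":{"type":"number"}}}}},"force":{"type":"number"}},"required":["moves"]}

```bash
ls -la; mkdir -p pics
python3 - <<'E'
from station import get_obs, vision
import cv2
o=get_obs()
for k,v in o.items(): print(k,v)
for n in ("side","top","wrist"):
    im=vision.camera(n); cv2.imwrite(f"pics/{n}0.png",im)
    print(n,vision.camera_info(n))
E
```

```text
total 12
drwxr-xr-x  3 agent agent 4096 Dec  6 22:39 .
drwxr-xr-x 23 root  root  4096 Dec  6 22:39 ..
drwxr-xr-x  2 agent agent 4096 Dec  6 22:39 pics
time_s 0.0
qpos [ 1.20837792e+00  3.00475883e-01  1.52155956e+00 -6.42517889e-07
  1.32071866e+00 -6.66124370e-02]
joint_vel [ 0.0028558  -0.00179417 -0.0005714  -0.00015485  0.00019719  0.0005606 ]
tau [ 5.19405803e-04 -5.31814992e+01 -3.52747321e+01  7.08957645e-02
  2.44008604e-02 -9.30212195e-05]
ee_pos [0.16024839 0.52586628 0.20489282]
eef_rot [-3.14043374e+00 -7.66889866e-05  2.84578680e+00]
force [-0.01163378 -0.0205713  -0.74660672]
moment [-0.03948124  0.02219746 -0.00125116]
grip_width 0.09402891160567596
side {'camera_matrix': array([[463.75272116,   0.        , 324.05867776],
       [  0.        , 463.75272116, 205.18609571],
       [  0.        ,   0.        ,   1.        ]]), 'rvec': array([ 2.28514532, -0.05164221,  0.04693824]), 'tvec': array([-0.53337789,  0.08072207,  1.06007397])}
top {'camera_matrix': array([[383.16435231,   0.        , 320.03163126],
       [  0.        , 383.16435231, 201.75320285],
       [  0.        ,   0.        ,   1.        ]]), 'rvec': array([ 2.14947677, -2.17384841,  0.11637627]), 'tvec': array([0.03703161, 0.56733742, 0.92022991])}
wrist {'camera_matrix': array([[302.49229514,   0.        , 326.51007214],
       [  0.        , 302.49229514, 194.38168812],
       [  0.        ,   0.        ,   1.        ]]), 'mount': array([[-3.88183579e-04, -9.60931720e-01, -2.76785257e-01,
         8.15009611e-02],
       [ 9.99999121e-01, -2.22187141e-05, -1.32533277e-03,
        -1.17604739e-04],
       [ 1.26740449e-03, -2.76785528e-01,  9.60930885e-01,
        -1.79408086e-01],
       [ 0.00000000e+00,  0.00000000e+00,  0.00000000e+00,
         1.00000000e+00]])}
```

View pics/top0.png

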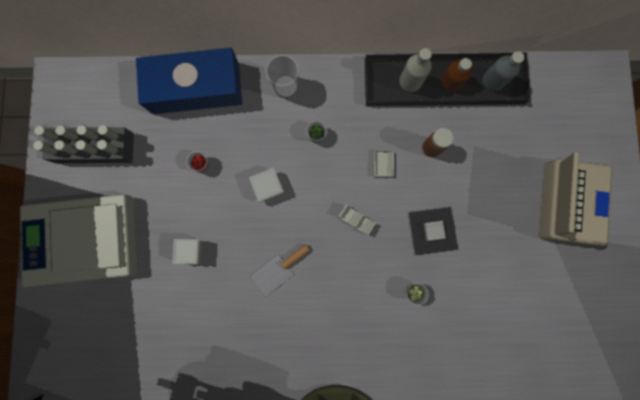

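View pics/side0.png

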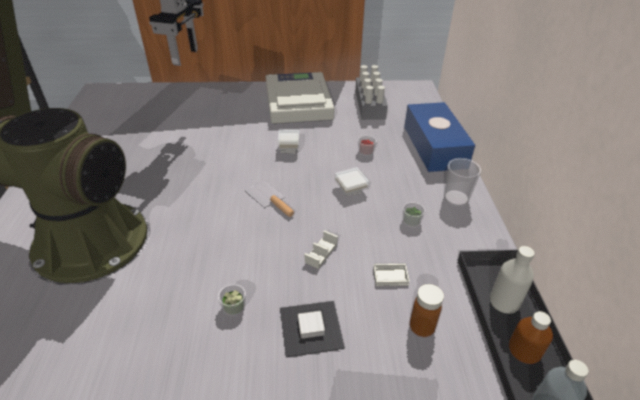

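View pics/wrist0.png

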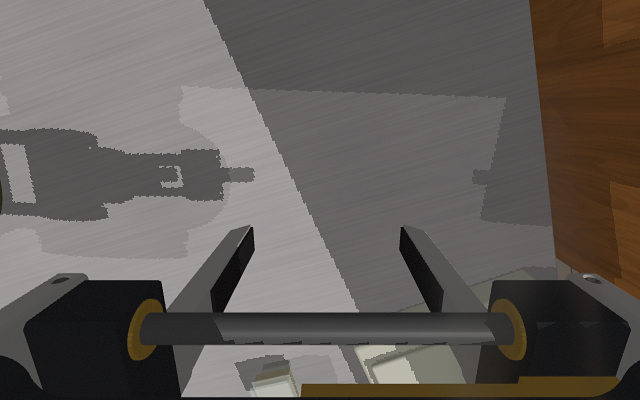

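The top view shows the deep dish at about (186,251), the shallow dish at (267,184), the rack at (358,219) and the carrier at (433,231). The cups are at (199,161), (318,131) and (417,293), the spatula at (285,268), the tray at (384,164) and the jar at (437,142). Next I'll measure them.

```bash
cat > h.py <<'E'
import numpy as np, cv2
from station import get_obs, vision
from scipy.spatial.transform import Rotation as R
def Tcam(name,o=None):
    "world<-camera R,t and K"
    i=vision.camera_info(name); K=np.array(i["camera_matrix"])
    if name=="wrist":
        M=np.array(i["mount"]); Rt=R.from_euler("xyz",o["eef_rot"]).as_matrix()
        return Rt@M[:3,:3], Rt@M[:3,3]+np.array(o["ee_pos"]), K
    Rc=cv2.Rodrigues(np.array(i["rvec"]))[0]; t=np.array(i["tvec"])
    return Rc.T, -Rc.T@t, K
def cast(cam,uv,z):
    Rw,t,K=cam; uv=np.atleast_2d(uv).astype(float)
    d=np.c_[(uv-K[:2,2])/[K[0,0],K[1,1]],np.ones(len(uv))]@Rw.T
    return t+d*((z-t[2])/d[:,2])[:,None]
def proj(cam,P):
    Rw,t,K=cam; c=(np.atleast_2d(P)-t)@Rw; return (c/c[:,2:])[:,:2]*[K[0,0],K[1,1]]+K[:2,2]
E
python3 - <<'E'
import cv2
im=cv2.imread("pics/top0.png")
cv2.imwrite("pics/topz1.png",cv2.resize(im[100:320,150:350],None,fx=2.7*1,fy=2.7,interpolation=cv2.INTER_CUBIC))
cv2.imwrite("pics/topz2.png",cv2.resize(im[120:310,320:500],None,fx=3,fy=3,interpolation=cv2.INTER_CUBIC))
E
```

```text
(no output)
```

View pics/topz1.png

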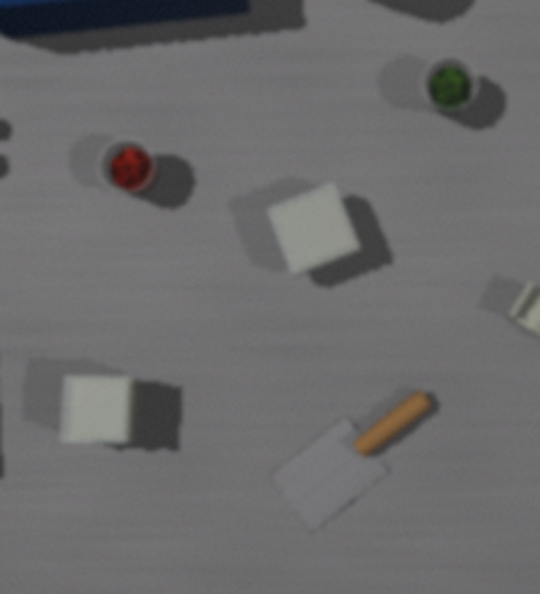

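View pics/topz2.png

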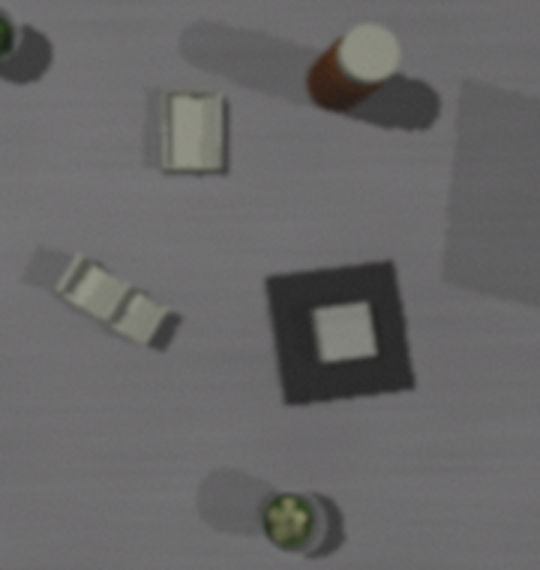

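The top view is clear enough to work from. The wide slot is the upper-left one, so rack +y points up-left in the image, and rack y runs about 30° off world y. Next I'll pull numbers from masks.

Run:
```python
from h import *
im=cv2.imread("pics/top0.png"); cam=Tcam("top")
g=cv2.cvtColor(im,cv2.COLOR_BGR2GRAY); hsv=cv2.cvtColor(im,cv2.COLOR_BGR2HSV)
print("cam pos",cam[1])
def rect(name,roi,thr,z,inv=False):
    x0,y0,x1,y1=roi; s=4
    c=cv2.resize(g[y0:y1,x0:x1],None,fx=s,fy=s,interpolation=cv2.INTER_CUBIC)
    m=((c<thr) if inv else (c>thr)).astype(np.uint8)
    cs,_=cv2.findContours(m,cv2.RETR_EXTERNAL,cv2.CHAIN_APPROX_NONE); k=max(cs,key=cv2.contourArea)
    pts=(k[:,0,:]+.5)/s-.5+[x0,y0]
    P=cast(cam,pts,z)[:,:2]
    (cx,cy),(w,h),a=cv2.minAreaRect((P*1000).astype(np.float32))
    print(name,"c",round(cx,1),round(cy,1),"wh",round(w,1),round(h,1),"ang",round(a,1), cv2.contourArea(k)/16)
print(g[251,186],g[184,267],g[231,433],g[231,415],g[240,230],g[219,350])
rect("deep",(165,230,210,275),(int(g[251,186])+int(g[240,230]))//2,0.050)
rect("shallow",(240,160,295,210),(int(g[184,267])+int(g[240,230]))//2,0.042)
rect("plate",(405,200,465,260),70,0.004,True)
rect("square",(420,218,448,245),120,0.020)
for t in (140,150,160): rect("rack",(335,200,382,240),t,0.02)
rect("tray",(370,145,400,182),150,0.01)
def circ(n,lo,hi,z):
    m=cv2.inRange(hsv,lo,hi)
    cs,_=cv2.findContours(m,cv2.RETR_EXTERNAL,cv2.CHAIN_APPROX_NONE)
    for k in cs:
        if cv2.contourArea(k)>60:
            M=cv2.moments(k); c=[M['m10']/M['m00'],M['m01']/M['m00']]
            print(n,np.round(c),np.round(cast(cam,c,z)[0]*1000))
circ("red",(0,150,60),(8,255,255),.02); circ("green",(35,100,40),(75,255,255),.02)
circ("olive",(22,60,60),(40,255,255),.02); circ("orange",(8,120,80),(20,255,255),.01)
```

```text
cam pos [0.46130991 0.02703938 0.97802261]
151 145 129 44 110 131
deep c 449.4 357.7 wh 56.0 58.3 ang 88.0 526.125
shallow c 612.9 165.1 wh 64.6 67.4 ang 22.4 643.875
plate c 494.1 -254.4 wh 109.5 111.2 ang 6.9 1836.5625
square c 494.2 -253.9 wh 39.8 39.9 ang 7.7 235.78125
rack c 534.1 -41.6 wh 9.0 28.8 ang 51.3 29.40625Traceback (most recent call last):
  File "<stdin>", line 19, in <module>
  File "<stdin>", line 9, in rect
ValueError: max() iterable argument is empty
```

>>> play_rows(
  moves=[
    {"claw": 1, "linear": [-160, -38, -8], "turn": [0, 0, -0.13]},
    {"claw": 1, "linear": [-160, -38, -8], "turn": [0, 0, -0.13]},
    {"claw": 1, "linear": [-160, -38, -8], "turn": [0, 0, -0.13]},
  ],
)

```text
time_s: 0.52
ee_pos: [0.3041, 0.4415, 0.213]
eef_rot: [-3.14, -0.0, 2.975]
force: [-0.5, 0.5, -0.1]
grip_width: 0.094
```

```bash
cat >> h.py <<'E'
import json
def log(o=None):
    o=o or get_obs()
    with open("log.jsonl","a") as f: f.write(json.dumps([list(map(float,o["qpos"])),list(map(float,o["ee_pos"])),list(map(float,o["eef_rot"]))])+"\n")
    return o
E
python3 - <<'E'
from h import *
with open("log.jsonl","a") as f: f.write(json.dumps([[1.20837792e+00,3.00475883e-01,1.52155956e+00,-6.42517889e-07,1.32071866e+00,-6.66124370e-02],[0.16024839,0.52586628,0.20489282],[-3.14043374e+00,-7.66889866e-05,2.84578680e+00]])+"\n")
o=log(); print(o["time_s"],o["qpos"],o["ee_pos"],o["eef_rot"],o["joint_vel"])
E
```

```text
0.525 [ 8.99546673e-01  2.63478585e-01  1.54963368e+00 -4.03859567e-04
  1.32952867e+00 -5.04215394e-01] [0.30405517 0.44147622 0.21304255] [-3.14048540e+00 -1.63184643e-04  2.97465500e+00] [-0.56996818  0.01533725 -0.05381573  0.003572    0.03639762 -0.56670885]
```

>>> play_rows(
  moves=[
    {"claw": 1, "linear": [-157, -58, -7], "turn": [0, 0, -0.132]},
    {"claw": 1, "linear": [-157, -58, -7], "turn": [0, 0, -0.132]},
    {"claw": 1, "linear": [-157, -58, -7], "turn": [0, 0, -0.132]},
    {"claw": 1, "linear": [-157, -58, -7], "turn": [0, 0, -0.132]},
  ],
)

```text
time_s: 1.02
ee_pos: [0.4512, 0.3564, 0.2196]
eef_rot: [-3.14, -0.001, 3.103]
force: [0.1, 1.3, 0.3]
grip_width: 0.0937
```

Run:
```python
from h import *
o=log(); print(o["time_s"],o["qpos"],o["ee_pos"],o["eef_rot"],o["joint_vel"])
im=vision.camera("wrist"); cv2.imwrite("pics/w1.png",im)
cam=Tcam("wrist",o); print(cam[1], proj(cam,[.449,.358,.05]))
json.dump({k:np.array(v).tolist() for k,v in o.items()},open("w1.json","w"))
```

```text
1.025 [ 6.05300324e-01  3.46644596e-01  1.42640739e+00 -8.85609417e-04
  1.37009153e+00 -9.26808468e-01] [0.45121243 0.35643678 0.21957328] [-3.13996770e+00 -7.19420229e-04  3.10308176e+00] [ 0.06293204 -0.02154386  0.03129631  0.01179661 -0.00320604  0.03787665]
[0.36988682 0.35980324 0.39903961] [[328.30450421 177.26175648]]
```

View pics/w1.png

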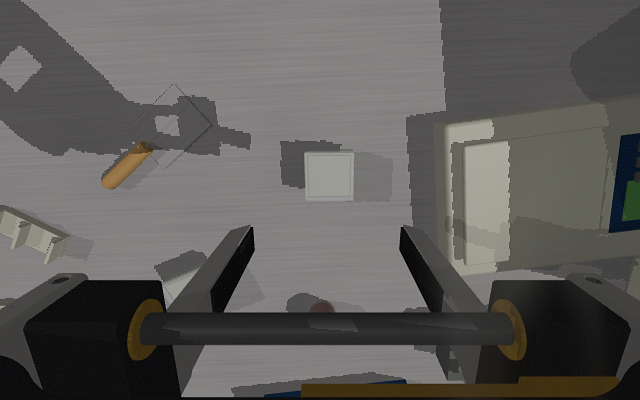

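The wrist picture shows the deep dish lid at about (329,177), roughly axis-aligned, with the fingers at (240,240) and (410,240). I'll fit the lid square and the arm's kinematics.

Run:
```python
from h import *
o=json.load(open("w1.json")); im=cv2.imread("pics/w1.png"); g=cv2.cvtColor(im,cv2.COLOR_BGR2GRAY); cam=Tcam("wrist",o)
print(g[177,290:370:3]); print(g[140:215:3,329])
for t in (160,175):
  m=(g[130:220,270:390]>t).astype(np.uint8)
  cs,_=cv2.findContours(m,cv2.RETR_EXTERNAL,cv2.CHAIN_APPROX_NONE); k=max(cs,key=cv2.contourArea)
  P=cast(cam,k[:,0,:]+[270,130],.05)[:,:2]*1000
  print(t,cv2.minAreaRect(P.astype(np.float32)),cv2.boundingRect(k))
D=[json.loads(l) for l in open("log.jsonl")]
from scipy.optimize import least_squares
for q,p,r in D:
    az=np.arctan2(p[1],p[0]); rr=np.hypot(p[0],p[1]); print("lat",rr*np.sin(az-q[0]),"rad",rr*np.cos(az-q[0]),p[2], "yaw-", r[2]-q[0]+q[5])
A=[];b=[]
for q,p,r in D:
    az=np.arctan2(p[1],p[0]); rr=np.hypot(p[0],p[1])
    A+= [[1,0,np.sin(q[1]),np.sin(q[1]+q[2])],[0,1,np.cos(q[1]),np.cos(q[1]+q[2])]]; b+=[rr*np.cos(az-q[0]),p[2]]
print(np.linalg.lstsq(np.array(A),np.array(b),rcond=None))
```

```text
[ 79  81  80  81  79 148 143 155 154 155 155 155 155 154 155 156 156 156
 156 156 145 141 117 117 118 116 116]
[134  81  79  81 122 137 156 156 156 155 156 156 156 154 155 155 155 155
 156 146 147 128 130 130 129]
160 ((445.540283203125, 386.0350341796875), (1.2009227275848389, 0.0), 179.1016082763672) (82, 43, 1, 2)Traceback (most recent call last):
  File "<stdin>", line 6, in <module>
ValueError: max() iterable argument is empty
```

Run:
```python
from h import *
o=json.load(open("w1.json")); im=cv2.imread("pics/w1.png"); g=cv2.cvtColor(im,cv2.COLOR_BGR2GRAY); cam=Tcam("wrist",o)
cv2.imwrite("pics/w1z.png",cv2.resize(im[130:220,270:390],None,fx=6,fy=6,interpolation=cv2.INTER_NEAREST))
for t in (138,150):
  m=(g[130:220,270:390]>t).astype(np.uint8)
  cs,_=cv2.findContours(m,cv2.RETR_EXTERNAL,cv2.CHAIN_APPROX_NONE); k=max(cs,key=cv2.contourArea)
  P=cast(cam,k[:,0,:]+[270,130],.05)[:,:2]*1000
  print(t,cv2.minAreaRect(P.astype(np.float32)),cv2.boundingRect(k))
D=[json.loads(l) for l in open("log.jsonl")]
for q,p,r in D:
    az=np.arctan2(p[1],p[0]); rr=np.hypot(p[0],p[1]); print("lat",rr*np.sin(az-q[0]),"rad",rr*np.cos(az-q[0]),p[2], "yaw-", r[2]-q[0]+q[5],r[2]-q[0]-q[5])
A=[];b=[]
for q,p,r in D:
    az=np.arctan2(p[1],p[0]); rr=np.hypot(p[0],p[1])
    A+= [[1,0,np.sin(q[1]),np.sin(q[1]+q[2])],[0,1,np.cos(q[1]),np.cos(q[1]+q[2])]]; b+=[rr*np.cos(az-q[0]),p[2]]
print(np.linalg.lstsq(np.array(A),np.array(b),rcond=None))
```

```text
138 ((448.735595703125, 358.74212646484375), (57.551090240478516, 56.79368591308594), 87.79142761230469) (35, 23, 49, 48)
150 ((447.33319091796875, 358.78668212890625), (47.77058029174805, 47.03059387207031), 87.79280853271484) (39, 26, 41, 40)
lat 0.036599834165336596 rad 0.548521050715194 0.20489282 yaw- 1.5707964429999999 1.704021317
lat 0.036493867205983216 rad 0.5348074403666249 0.21304254825129 yaw- 1.5708929376858722 2.5793237255289427
lat 0.03636513432546307 rad 0.5738618390874034 0.21957328033464804 yaw- 1.5709729703547595 3.4245899070972197
(array([-0.01708764, -0.10703379,  0.44327572,  0.44919661]), array([7.55565396e-07]), np.int32(4), array([2.4926246 , 2.40507739, 0.04189239, 0.02589167]))
```

View pics/w1z.png

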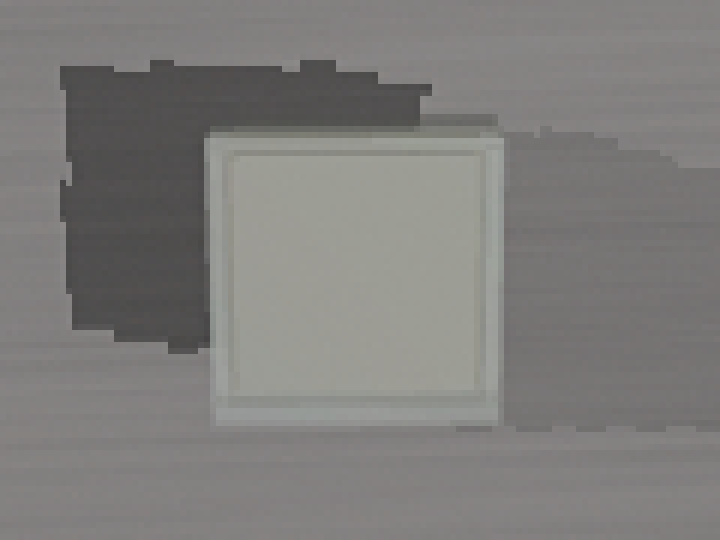

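The deep dish is at (448.7, 358.7) mm with its sides at -2.2°, and the tool is already square to it. My plan is 45° tilts for every grip: tilt towards -x tool, grip, then swing +90° about the jaw axis. In the rack the dish is re-gripped at -45°, and another +90° leaves it inverted. I'll tilt now and learn the kinematics on the way.

>>> play_rows(
  moves=[
    {"claw": 1, "linear": [-11, 2, 110], "turn": [0, -0.785, 0]},
    {"claw": 1, "linear": [-11, 2, 110], "turn": [0, -0.785, 0]},
    {"claw": 1, "linear": [-11, 2, 110], "turn": [0, -0.785, 0]},
    {"claw": 1, "linear": [-11, 2, 110], "turn": [0, -0.785, 0]},
    {"claw": 1, "linear": [-11, 2, 110], "turn": [0, -0.785, 0]},
    {"claw": 1, "linear": [-11, 2, 110], "turn": [0, -0.785, 0]},
  ],
)

```text
time_s: 1.82
ee_pos: [0.4604, 0.3639, 0.1212]
eef_rot: [-3.135, 0.755, 3.109]
force: [1.2, 0.5, -1.1]
grip_width: 0.094
```

```bash
cat >> h.py <<'E'
def pose(tx_deg,lean_deg):
    "rot: pointing down with tool x at heading tx_deg, then turned by lean_deg about tool y"
    return R.from_euler("z",tx_deg,degrees=True)*R.from_euler("x",180,degrees=True)*R.from_euler("y",lean_deg,degrees=True)
def goal(p,Rg,o=None,tip=False):
    "shift/turn from the present pose to grasp point p (or TCP if tip), rotation Rg"
    o=o or get_obs(); R0=R.from_euler("xyz",o["eef_rot"]); p=np.array(p,float)
    if not tip: p=p+Rg.apply([0,0,.019])
    print("TCP",np.round(p,4),"linear",np.round(R0.inv().apply(p-np.array(o["ee_pos"]))*1000,1),"turn",np.round((R0.inv()*Rg).as_rotvec(),3))
def gp(o): return np.array(o["ee_pos"])-R.from_euler("xyz",o["eef_rot"]).apply([0,0,.019])
E
python3 - <<'E'
from h import *
o=log(); print(o["time_s"],np.round(o["qpos"],3),o["ee_pos"],o["eef_rot"],gp(o))
goal([.4487,.3587,.036],pose(177.8,-45),o)
D=[json.loads(l) for l in open("log.jsonl")]
from scipy.optimize import least_squares
def fk(x,q):
    a1,h,L2,L3,Lt,b1,b2,a3=x
    r=R.from_euler("z",q[0]); p=r.apply([a1,b1,h])
    r=r*R.from_euler("y",q[1]); p=p+r.apply([0,0,L2])
    r=r*R.from_euler("y",q[2]); p=p+r.apply([a3,b2,L3])
    r=r*R.from_euler("z",SG*q[3])*R.from_euler("y",q[4]); 
    r=r*R.from_euler("z",q[5]); p=p+r.apply([0,0,Lt])
    return p,r
q,p,rr=D[-1]
for SG in (1,-1):
    for i in (0,-1):
        q,p,rr=D[i]; _,r=fk([0]*8,q); print(SG, (r.inv()*R.from_euler("xyz",rr)).as_rotvec())
E
```

```text
1.825 [ 0.855  0.316  1.912 -1.039  0.67   0.089] [0.46036198 0.36387538 0.12124906] [-3.13462043  0.75493722  3.10915347] [0.44735383 0.36443004 0.1350867 ]
TCP [0.4621 0.3582 0.0226] linear [66.2 -5.1 73.2] turn [-0.003 -0.03   0.004]
1 [-1.25262749e-09 -9.45338654e-10  1.57079633e+00]
1 [-4.31601707e-16 -5.39502133e-17  1.57079633e+00]
-1 [ 1.03953849e-06 -9.11556212e-07  1.57079601e+00]
-1 [ 0.72767662 -0.86954206 -0.25253037]
```

```bash
cat > kin.py <<'E'
from h import *
from scipy.optimize import least_squares
LO=np.array([-3.03,-.79,.23,-1.04,0,-2.55]); HI=np.array([3.03,2.21,2.52,4.18,3.07,2.55])
def fk(x,q):
    a1,h,L2,L3,Lt,b1,b2,a3=x
    r=R.from_euler("z",q[0]); p=r.apply([a1,b1,h])
    r=r*R.from_euler("y",q[1]); p=p+r.apply([0,0,L2])
    r=r*R.from_euler("y",q[2]); p=p+r.apply([a3,0,L3])
    r=r*R.from_euler("z",q[3]); p=p+r.apply([0,b2,0]); r=r*R.from_euler("y",q[4])
    r=r*R.from_euler("z",q[5]+np.pi/2); p=p+r.apply([0,0,Lt])
    return p,r
def data(): return [json.loads(l) for l in open("log.jsonl")]
def fit(reg=1e-3):
    D=data(); x0=np.array([0,.2,.43,.43,.25,.0365,0,0])
    f=lambda x: np.r_[np.concatenate([fk(x,q)[0]-p for q,p,_ in D])*1000,reg*1000*(x-x0)*[1,1,1,1,1,1,1,1]]
    s=least_squares(f,x0); return s.x, np.abs(s.fun[:3*len(D)]).max()
def ik(x,p,Rg,q0s,tip=False):
    p=np.array(p,float)
    if not tip: p=p+Rg.apply([0,0,.019])
    best=None
    for q0 in q0s:
        def f(q):
            pp,r=fk(x,q); return np.r_[(pp-p)*10,(r.inv()*Rg).as_rotvec()]
        s=least_squares(f,np.clip(q0,LO+.01,HI-.01),bounds=(LO,HI))
        if best is None or s.cost<best.cost: best=s
    return best.x,np.abs(best.fun).max()
E
python3 - <<'E'
from kin import *
for reg in (1e-1,1e-2,1e-3): 
    x,e=fit(reg); print(reg,np.round(x,4),e)
E
```

```text
0.1 [0.0114 0.1982 0.43   0.4318 0.2647 0.0311 0.0053 0.0324] 0.7111678995118109
0.01 [0.0026 0.2173 0.4252 0.4442 0.2696 0.0355 0.0011 0.0397] 0.09809813262526279
0.001 [0.     0.2212 0.4242 0.4475 0.2706 0.0366 0.     0.0409] 0.001203867320637153
```

The kinematic model fits to 0.001 mm. It also shows q4 at its limit in this tilt, so I'll check every option against the joint ranges.

```bash
cat > opt.py <<'E'
from kin import *
x,e=fit(1e-3)
rng=np.random.default_rng(0)
def marg(p,tx,lean):
    az=np.arctan2(p[1],p[0])-.06
    best=(-1,None)
    seeds=[[az,.3,1.6,a,b,c] for a in (0,1,-.7,2.5) for b in (.8,1.6) for c in (0,1.5,-1.5)]
    for s in seeds:
        q,er=ik(x,p,pose(tx,lean),[s])
        if er<1e-3:
            m=min((q-LO).min(),(HI-q).min())
            if m>best[0]: best=(m,q)
    return best
E
python3 - <<'E'
from opt import *
deep=[.4487,.3587,.06]; sh=[.613,.165,.06]; rack=[.515,-.065,.06]; car=[.494,-.254,.06]
def show(n,p,txs,lean):
    for t in txs:
        m,q=marg(p,t,lean); print(n,t,lean,round(m,2),None if q is None else np.round(q,2))
for be in (45,):
    show("deep",deep,[178,88,-2],-be); show("deep",deep,[178,88,-2],be)
    show("sh",sh,[202,112,22],-be); show("sh",sh,[202,112,22],be)
    show("rack",rack,[56,236],be);show("rack",rack,[56,236],-be)
    show("car",car,[7,97,187,-83],be);show("car",car,[7,97,187,-83],-be)
E
```

```text
deep 178 -45 -1 None
deep 88 -45 0.55 [ 0.82  0.89  1.18 -0.49  1.7   0.95]
deep -2 -45 0.53 [0.46 0.92 1.12 0.35 1.81 2.02]
deep 178 45 0.89 [ 0.46  0.92  1.12  0.35  1.81 -1.12]
deep 88 45 0.62 [ 0.31  0.5   1.9   1.14  0.82 -0.51]
deep -2 45 -1 None
sh 202 -45 -1 None
sh 112 -45 0.19 [ 0.49  0.76  1.42 -0.85  1.22  0.52]
sh 22 -45 0.44 [ 0.24  1.16  0.67 -0.11  2.09  1.42]
sh 202 45 0.44 [ 0.24  1.16  0.67 -0.11  2.09 -1.73]
sh 112 45 1.04 [-0.05  0.84  1.27  0.7   1.46 -0.68]
sh 22 45 0.18 [ 0.14  0.47  1.95  1.82  0.18 -0.43]
rack 56 45 0.59 [-0.55  0.48  1.93  1.    0.99 -0.65]
rack 236 45 0.29 [ 0.07  0.73  1.48 -0.59  1.5  -2.26]
rack 56 -45 0.45 [ 0.07  0.73  1.48 -0.59  1.5   0.89]
rack 236 -45 0.05 [-0.55  0.48  1.93  1.    0.99  2.5 ]
car 7 45 0.47 [-0.8   0.41  2.05  1.37  0.61 -0.51]
car 97 45 1.07 [-0.75  0.83  1.3   0.47  1.66 -0.99]
car 187 45 0.52 [-0.39  0.9   1.16 -0.36  1.79 -2.03]
car -83 45 -1 None
car 7 -45 0.68 [-0.39  0.9   1.16 -0.36  1.79  1.12]
car 97 -45 -1 None
car 187 -45 -1 None
car -83 -45 0.4 [-0.75  0.83  1.3   0.47  1.66  2.15]
```

Margins are good for the option of picking at tool-x 178° tilted +45°, then rack at tool-x 56° with -45° followed by a re-grip at +45°, then carrier at tool-x -83° with -45°. In the last one the body leans over the empty -y side. Next I'll find the rack and bystander positions from the first pictures, which costs no time.

Run:
```python
import cv2
im=cv2.imread("pics/top0.png"); a=cv2.resize(im[200:242,332:386],None,fx=10,fy=10,interpolation=cv2.INTER_CUBIC)
im=cv2.imread("pics/side0.png"); b=cv2.resize(im[228:272,300:342],None,fx=10,fy=10,interpolation=cv2.INTER_CUBIC)
cv2.imwrite("pics/rt.png",cv2.convertScaleAbs(a,alpha=1.5)); cv2.imwrite("pics/rs.png",cv2.convertScaleAbs(b,alpha=1.1))
```

```text
(no output)
```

View pics/rt.png

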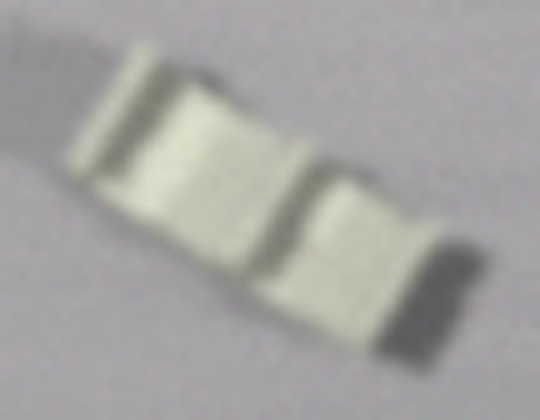

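View pics/rs.png

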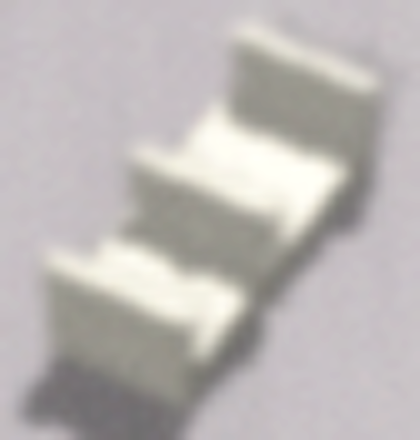

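Top zoom: rack wall tops at (113,108), about (272,207) and (400,287). Side zoom: far, middle and near wall tops centred at about (309,60), (208,186) and (124,292).

Run:
```python
from h import *
c=Tcam("top"); s=Tcam("side")
T=np.array([[113,108],[272,207],[400,287]])/10-.45+[332,200]
S=np.array([[309,60],[208,186],[124,292]])/10-.45+[300,228]
for cam,P in ((c,T),(s,S)):
    X=cast(cam,P,.028)*1000; print(np.round(X,1)); d=X[0]-X[2]; print("len",np.linalg.norm(d[:2]),"ang",np.degrees(np.arctan2(d[1],d[0])))
    y=d[:2]/np.linalg.norm(d[:2]); mid=(X[0]+X[2])[:2]/2; print("wide",mid+y*18.5,"narrow",mid-y*22.5)
for n,uv,z in (("jar",(430,150),.02),("jartop",(443,139),.1),("cupc",(417,293),.02),("red",(199,161),.02),("green",(317,131),.02)):
    print(n,np.round(cast(c,uv,z)[0]*1000))
g=cv2.imread("pics/top0.png")
```

```text
[[546.  -25.9  28. ]
 [520.9 -64.9  28. ]
 [500.7 -96.1  28. ]]
len 83.524412040929 ang 57.18821434555846
wide [533.37137622 -45.43634438] narrow [511.15425104 -79.89500582]
[[546.9 -25.4  28. ]
 [522.2 -64.1  28. ]
 [502.7 -94.9  28. ]]
len 82.35404152569211 ang 57.52200825142796
wide [534.70433173 -44.53991379] narrow [512.68833179 -79.12742233]
jar [ 699. -251.   20.]
jartop [ 705. -260.  100.]
cupc [ 342. -204.   20.]
red [677. 338.  20.]
green [752.  36.  20.]
```

Both cameras agree: wide slot (534,-45), narrow slot (512,-79.5), rack y heading 57.3°. Now I'll tilt to the pick pose.

Run:
```python
from opt import *
goal([.4487,.3587,.105],pose(177.8,45))
for n,p,t,l in (("pick",[.4487,.3587,.036],177.8,45),("r1hi",[.534,-.045,.10],57.3,-45),("r1",[.534,-.045,.041],57.3,-45),("r2",[.534,-.045,.041],57.3,45),("n1",[.512,-.0795,.045],57.3,-45),("n2",[.512,-.0795,.045],57.3,45),("pl",[.494,-.254,.034],-83,-45),("plh",[.494,-.254,.1],-83,-45)):
    m,q=marg(p,t,l); print(n,round(m,2),np.round(q,2) if q is not None else None)
```

```text
TCP [0.4353 0.3592 0.0916] linear [38.5 -5.4  4.6] turn [-6.00e-03  1.54e+00  1.00e-03]
pick 0.89 [ 0.46  0.95  1.12  0.35  1.77 -1.13]
r1hi 0.46 [ 0.11  0.71  1.41 -0.58  1.59  0.84]
r1 0.46 [ 0.11  0.79  1.41 -0.58  1.51  0.89]
r2 0.63 [-0.49  0.54  1.89  1.03  0.96 -0.66]
n1 0.42 [ 0.06  0.74  1.5  -0.62  1.45  0.88]
n2 0.61 [-0.58  0.52  1.91  0.99  1.01 -0.69]
pl 0.42 [-0.75  0.87  1.3   0.47  1.62  2.13]
plh 0.37 [-0.75  0.77  1.29  0.48  1.71  2.18]
```

>>> play_rows(
  moves=[
    {"claw": 1, "linear": [38, -5, 5], "turn": [-0.006, 1.54, 0.001]},
    {"claw": 1, "linear": [38, -5, 5], "turn": [-0.006, 1.54, 0.001]},
    {"claw": 1, "linear": [38, -5, 5], "turn": [-0.006, 1.54, 0.001]},
    {"claw": 1, "linear": [38, -5, 5], "turn": [-0.006, 1.54, 0.001]},
    {"claw": 1, "linear": [38, -5, 5], "turn": [-0.006, 1.54, 0.001]},
    {"claw": 1, "linear": [38, -5, 5], "turn": [-0.006, 1.54, 0.001]},
    {"claw": 1, "linear": [38, -5, 5], "turn": [-0.006, 1.54, 0.001]},
    {"claw": 1, "linear": [38, -5, 5], "turn": [-0.006, 1.54, 0.001]},
  ],
)

```text
time_s: 2.82
ee_pos: [0.4371, 0.3593, 0.0924]
eef_rot: [3.138, -0.691, 3.109]
force: [-0.2, 0.5, 1.1]
grip_width: 0.094
```

Run:
```python
from h import *
o=log(); print(o["time_s"],np.round(o["qpos"],3),gp(o),o["joint_vel"])
goal([.4487,.3587,.036],pose(177.8,45),o)
```

```text
2.825 [ 0.473  0.81   1.162  0.324  1.783 -1.097] [0.44917241 0.35881265 0.10706389] [-0.24538289  0.86941141 -0.91417359  0.59013555  1.42744389 -0.12739654]
TCP [0.4353 0.3592 0.0226] linear [-43.1  -0.3  55. ] turn [-0.001  0.095  0.005]
```

>>> play_rows(
  moves=[
    {"claw": 1, "linear": [-22, 0, 27], "turn": [0, 0.095, 0.005]},
    {"claw": 1, "linear": [-43, 0, 55], "turn": [0, 0.095, 0.005]},
    {"claw": 1, "linear": [-43, 0, 55], "turn": [0, 0.095, 0.005]},
    {"claw": 1, "linear": [-43, 0, 55], "turn": [0, 0.095, 0.005]},
  ],
)

```text
time_s: 3.32
ee_pos: [0.436, 0.3598, 0.0243]
eef_rot: [3.14, -0.783, 3.106]
force: [0.2, 0.3, 0.3]
grip_width: 0.094
```

Run:
```python
from h import *
o=log(); print(o["time_s"],np.round(o["qpos"],3),gp(o),o["eef_rot"],o["joint_vel"])
goal([.4487,.3587,.036],pose(177.8,45),o)
im=vision.camera("wrist"); cv2.imwrite("pics/w2.png",im)
```

```text
3.325 [ 0.461  0.952  1.121  0.352  1.774 -1.129] [0.44936152 0.35930192 0.03775808] [ 3.13978076 -0.78327076  3.10596587] [ 0.0020366  -0.02034396 -0.00284828  0.00245863 -0.00504778  0.00788749]
TCP [0.4353 0.3592 0.0226] linear [-0.7 -0.6  1.7] turn [-0.     0.002  0.002]
```

View pics/w2.png

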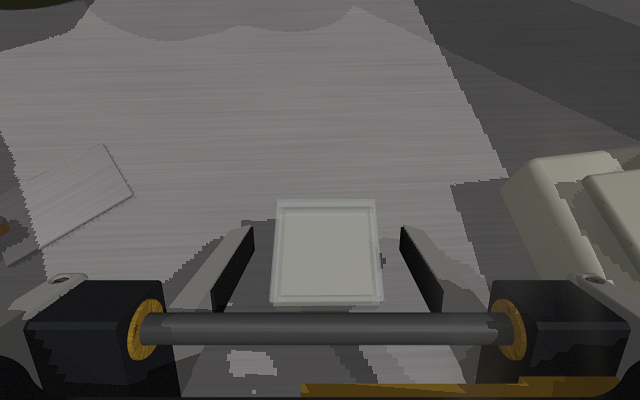

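The dish sits centred between the fingers at (328,250). Closing.

>>> play_rows(
  moves=[
    {"claw": 0, "linear": [-1, 0, 1.5], "turn": [0, 0.002, 0.002]},
    {"claw": 0, "linear": [-1, 0, 1.5], "turn": [0, 0.002, 0.002]},
    {"claw": 0, "linear": [-1, 0, 1.5], "turn": [0, 0.002, 0.002]},
    {"claw": 0, "linear": [-1, 0, 1.5], "turn": [0, 0.002, 0.002]},
    {"claw": 0, "linear": [-1, 0, 1.5], "turn": [0, 0.002, 0.002]},
  ],
  force=25,
)

```text
time_s: 4.0
ee_pos: [0.4357, 0.36, 0.023]
eef_rot: [3.141, -0.785, 3.103]
force: [-0.1, -0.6, 1.3]
grip_width: 0.0576
```

Run:
```python
from h import *
o=log(); print(o["time_s"],gp(o),o["grip_width"],o["force"])
Rg=R.from_euler("xyz",o["eef_rot"])
goal(gp(o)+[0,0,.09],Rg,o)
```

```text
4.0 [0.4491351  0.35945665 0.03642458] 0.05759185762113567 [-0.09230987 -0.56665957  1.33533482]
TCP [0.4357 0.36   0.113 ] linear [ 63.6   0.  -63.7] turn [0. 0. 0.]
```

Run:
```python
from h import *
goal([.4487,.34,.13],pose(160,20))
goal([.48,.25,.16],pose(125,0))
goal([.50,.17,.16],pose(110,0))
```

```text
TCP [0.4426 0.3422 0.1121] linear [ 57.7 -17.5 -68.4] turn [-0.168 -0.432  0.264]
TCP [0.48  0.25  0.141] linear [  49.1 -108.2 -117.8] turn [-0.361 -0.727  0.872]
TCP [0.5   0.17  0.141] linear [  32.8 -187.3 -134.1] turn [-0.463 -0.689  1.119]
```

>>> play_rows(
  moves=[
    {"claw": 0, "linear": [32, 0, -32], "turn": [0, 0, 0]},
    {"claw": 0, "linear": [58, -17, -68], "turn": [-0.168, -0.432, 0.264]},
    {"claw": 0, "linear": [58, -17, -68], "turn": [-0.168, -0.432, 0.264]},
    {"claw": 0, "linear": [58, -17, -68], "turn": [-0.168, -0.432, 0.264]},
    {"claw": 0, "linear": [49, -108, -118], "turn": [-0.361, -0.727, 0.872]},
    {"claw": 0, "linear": [49, -108, -118], "turn": [-0.361, -0.727, 0.872]},
    {"claw": 0, "linear": [33, -187, -134], "turn": [-0.463, -0.689, 1.119]},
    {"claw": 0, "linear": [33, -187, -134], "turn": [-0.463, -0.689, 1.119]},
  ],
)

```text
time_s: 5.0
ee_pos: [0.5003, 0.1676, 0.1413]
eef_rot: [-3.123, -0.051, 2.095]
force: [0.4, 1.1, -0.7]
grip_width: 0.058
```

Run:
```python
from h import *
o=log(); print(o["time_s"],np.round(o["qpos"],3),gp(o),o["grip_width"],o["force"])
goal([.51,.08,.15],pose(85,-20))
goal([.534,-.045,.105],pose(57.3,-45))
```

```text
5.0 [ 0.231  0.33   1.639  0.047  1.206 -0.311] [0.50106801 0.16698055 0.16028966] 0.0580180687040814 [ 0.36833133  1.14284771 -0.72546158]
TCP [0.5094 0.0735 0.1321] linear [-86.4 -39.1   5.5] turn [ 0.074 -0.382  0.612]
TCP [ 0.5267 -0.0563  0.0916] linear [-209.4  -88.4   40.7] turn [ 0.388 -0.739  1.056]
```

>>> play_rows(
  moves=[
    {"claw": 0, "linear": [-86, -39, 5], "turn": [0.074, -0.382, 0.612]},
    {"claw": 0, "linear": [-86, -39, 5], "turn": [0.074, -0.382, 0.612]},
    {"claw": 0, "linear": [-86, -39, 5], "turn": [0.074, -0.382, 0.612]},
    {"claw": 0, "linear": [-209, -88, 41], "turn": [0.388, -0.739, 1.056]},
    {"claw": 0, "linear": [-209, -88, 41], "turn": [0.388, -0.739, 1.056]},
    {"claw": 0, "linear": [-209, -88, 41], "turn": [0.388, -0.739, 1.056]},
    {"claw": 0, "linear": [-209, -88, 41], "turn": [0.388, -0.739, 1.056]},
    {"claw": 0, "linear": [-209, -88, 41], "turn": [0.388, -0.739, 1.056]},
  ],
)

```text
time_s: 6.0
ee_pos: [0.5269, -0.0555, 0.0901]
eef_rot: [-3.141, 0.788, 0.998]
force: [-0.4, 0.2, -1.0]
grip_width: 0.058
```

Run:
```python
from h import *
o=log(); print(o["time_s"],np.round(o["qpos"],3),gp(o),o["grip_width"],o["force"])
im=vision.camera("wrist"); cv2.imwrite("pics/w3.png",im)
json.dump({k:np.array(v).tolist() for k,v in o.items()},open("w3.json","w"))
y=np.array([np.cos(np.radians(57.3)),np.sin(np.radians(57.3))])
for z in (.06,.0435,.0414): goal(np.r_[[.534,-.045]+y*.002,z],pose(57.3,-45),o)
```

```text
6.0 [ 0.109  0.705  1.401 -0.583  1.596  0.839] [ 0.53418337 -0.0441777   0.1035223 ] 0.058026811969654896 [-0.35338035  0.21247345 -0.98764959]
TCP [ 0.5278 -0.0546  0.0466] linear [31.8  0.3 29.8] turn [-0.002  0.003 -0.002]
TCP [ 0.5278 -0.0546  0.0301] linear [43.5  0.4 41.5] turn [-0.002  0.003 -0.002]
TCP [ 0.5278 -0.0546  0.028 ] linear [45.   0.4 42.9] turn [-0.002  0.003 -0.002]
```

View pics/w3.png

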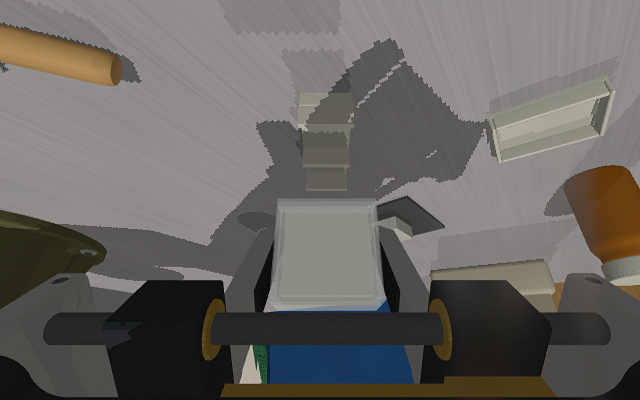

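The rack is visible below the dish at columns 298-353, rows 93-190, and in line with it. I'll check the wall rows for the slot's y position.

Run:
```python
from h import *
im=cv2.imread("pics/w3.png"); cv2.imwrite("pics/w3z.png",cv2.convertScaleAbs(cv2.resize(im[80:210,270:390],None,fx=4.5,fy=4.5,interpolation=cv2.INTER_NEAREST),alpha=1.6))
o=json.load(open("w3.json"));cam=Tcam("wrist",o)
a=np.radians(57.3);y=np.array([np.cos(a),np.sin(a),0]);xx=np.array([np.sin(a),-np.cos(a),0]);c=np.array([.534,-.045,.028])
for k in (24.5,20.5,-20.5,-24.5,-57.5,-61.5):
    print(k,np.round(proj(cam,np.array([c+y*k/1000+xx*s*.018 for s in (-1,1)])),1).tolist())
```

```text
24.5 [[299.2, 123.9], [355.9, 123.8]]
20.5 [[299.7, 128.1], [355.4, 128.0]]
-20.5 [[304.0, 164.0], [351.1, 164.0]]
-24.5 [[304.4, 166.9], [350.7, 166.9]]
-57.5 [[306.9, 188.0], [348.2, 188.0]]
-61.5 [[307.2, 190.3], [347.9, 190.3]]
```

View pics/w3z.png

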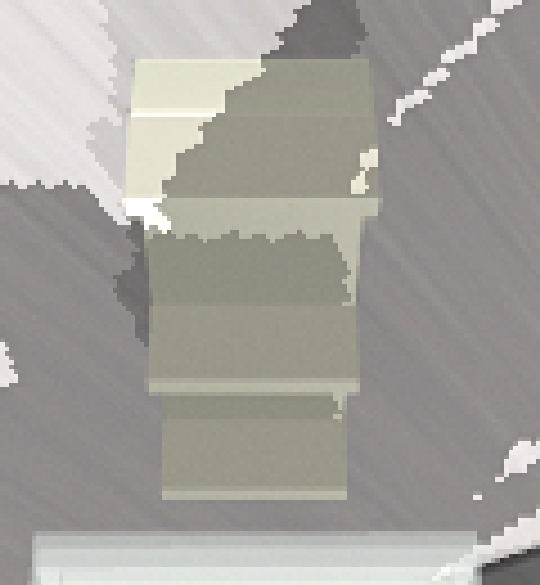

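The predicted wall rows (124/128, 164/167, 188/190) match the picture to within about 1 px. Lowering the dish into the slot.

>>> play_rows(
  moves=[
    {"claw": 0, "linear": [32, 0.3, 30], "turn": [-0.002, 0.003, -0.002]},
    {"claw": 0, "linear": [32, 0.3, 30], "turn": [-0.002, 0.003, -0.002]},
    {"claw": 0, "linear": [43.5, 0.4, 41.5], "turn": [-0.002, 0.003, -0.002]},
    {"claw": 0, "linear": [43.5, 0.4, 41.5], "turn": [-0.002, 0.003, -0.002]},
    {"claw": 0, "linear": [45, 0.4, 42.9], "turn": [-0.002, 0.003, -0.002]},
    {"claw": 0, "linear": [45, 0.4, 42.9], "turn": [-0.002, 0.003, -0.002]},
  ],
)

```text
time_s: 6.8
ee_pos: [0.528, -0.0546, 0.0283]
eef_rot: [3.141, 0.786, 0.999]
force: [0.5, 0.0, -1.4]
grip_width: 0.058
```

Run:
```python
from h import *
o=log(); print(o["time_s"],gp(o),o["grip_width"],o["force"])
y=np.array([np.cos(np.radians(57.3)),np.sin(np.radians(57.3))])
goal(np.r_[[.534,-.045]+y*.002,.0414],pose(57.3,-45),o)
im=vision.camera("wrist"); cv2.imwrite("pics/w4.png",im)
```

```text
6.8 [ 0.53525892 -0.04332415  0.04174006] 0.058005587591513225 [ 0.4623427   0.0351944  -1.38187225]
TCP [ 0.5278 -0.0546  0.028 ] linear [ 0.2 -0.1  0.3] turn [-0.     0.    -0.001]
```

View pics/w4.png

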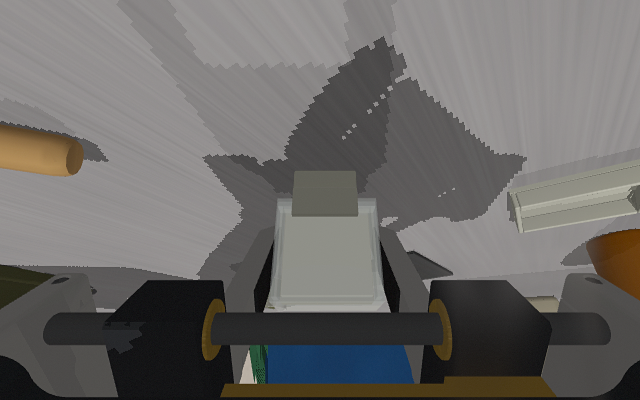

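The dish is in the slot behind the near wall at rows 170-215. Lowering the last bit and releasing.

>>> play_rows(
  moves=[
    {"claw": 0, "linear": [0.7, 0, 0.8], "turn": [0, 0, 0]},
    {"claw": 0, "linear": [0.7, 0, 0.8], "turn": [0, 0, 0]},
    {"claw": 0.68, "linear": [0.7, 0, 0.8], "turn": [0, 0, 0]},
    {"claw": 0.68, "linear": [0.7, 0, 0.8], "turn": [0, 0, 0]},
    {"claw": 1, "linear": [0.7, 0, 0.8], "turn": [0, 0, 0]},
    {"claw": 1, "linear": [0.7, 0, 0.8], "turn": [0, 0, 0]},
    {"claw": 1, "linear": [0.7, 0, 0.8], "turn": [0, 0, 0]},
  ],
)

```text
time_s: 7.72
ee_pos: [0.5279, -0.0547, 0.0272]
eef_rot: [3.141, 0.786, 0.999]
force: [-0.1, 0.6, 0.4]
grip_width: 0.0904
```

Run:
```python
from h import *
o=log(); print(o["time_s"],gp(o),o["grip_width"],o["force"])
im=vision.camera("wrist"); cv2.imwrite("pics/w5.png",im)
goal(gp(o)+[0,0,.07],pose(57.3,-45),o)
goal([.534,-.045,.15],pose(57.3,-10),o)
goal([.51,-.09,.20],pose(57.3,15),o)
```

```text
7.725 [ 0.5352078  -0.04337021  0.04064585] 0.09040626119772402 [-0.12561218  0.58080999  0.37601612]
TCP [ 0.5279 -0.0547  0.0972] linear [-49.5   0.  -49.5] turn [-0.     0.    -0.001]
TCP [ 0.5322 -0.0478  0.1313] linear [-67.9  -0.1 -79.3] turn [-0.     0.611 -0.001]
TCP [ 0.5127 -0.0859  0.1816] linear [-133.6    4.   -84.7] turn [-0.000e+00  1.048e+00 -1.000e-03]
```

View pics/w5.png

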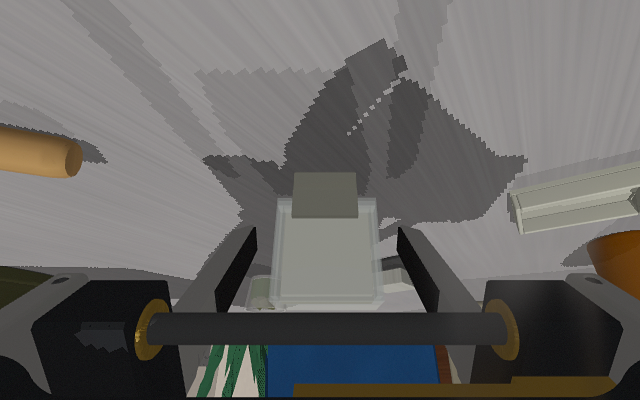

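Released. The dish stands upright, with its edges unchanged at columns 277-376. Now I'll go up, swing to +45° and re-grip.

>>> play_rows(
  moves=[
    {"claw": 1, "linear": [-25, 0, -25], "turn": [0, 0, 0]},
    {"claw": 1, "linear": [-56, 0, -56], "turn": [0, 0, 0]},
    {"claw": 1, "linear": [-68, 0, -79], "turn": [0, 0.611, 0]},
    {"claw": 1, "linear": [-68, 0, -79], "turn": [0, 0.611, 0]},
    {"claw": 1, "linear": [-68, 0, -79], "turn": [0, 0.611, 0]},
    {"claw": 1, "linear": [-68, 0, -79], "turn": [0, 0.8, 0]},
  ],
)

```text
time_s: 8.52
ee_pos: [0.5326, -0.0481, 0.1322]
eef_rot: [3.139, 0.029, 0.999]
force: [-0.4, 0.4, -0.6]
grip_width: 0.0942
```

Run:
```python
from h import *
o=log(); print(o["time_s"],gp(o),np.round(o["qpos"],2))
goal([.5352,-.0434,.115],pose(57.3,45),o)
goal([.5352,-.0434,.041],pose(57.3,45),o)
```

```text
8.525 [ 0.53286872 -0.04755455  0.15114466] [-0.14  0.35  1.64 -0.03  1.17  0.44]
TCP [ 0.5425 -0.0321  0.1016] linear [19.6 -0.4 30. ] turn [0.003 0.815 0.   ]
TCP [ 0.5425 -0.0321  0.0276] linear [ 21.8  -0.6 104. ] turn [0.003 0.815 0.   ]
```

>>> play_rows(
  moves=[
    {"claw": 1, "linear": [20, -0.4, 30], "turn": [0.003, 0.815, 0]},
    {"claw": 1, "linear": [20, -0.4, 30], "turn": [0.003, 0.815, 0]},
    {"claw": 1, "linear": [20, -0.4, 30], "turn": [0.003, 0.815, 0]},
    {"claw": 1, "linear": [20, -0.4, 30], "turn": [0.003, 0.815, 0]},
    {"claw": 1, "linear": [20, -0.4, 30], "turn": [0.003, 0.815, 0]},
    {"claw": 1, "linear": [20, -0.4, 30], "turn": [0.003, 0.815, 0]},
  ],
)

```text
time_s: 9.28
ee_pos: [0.5423, -0.0325, 0.1009]
eef_rot: [-3.139, -0.785, 0.997]
force: [-0.9, 0.6, -0.1]
grip_width: 0.0943
```

Run:
```python
from h import *
o=log(); print(o["time_s"],gp(o),np.round(o["qpos"],2))
json.dump({k:np.array(v).tolist() for k,v in o.items()},open("w6.json","w"))
im=vision.camera("wrist"); cv2.imwrite("pics/w6.png",im)
goal([.5352,-.0434,.07],pose(57.3,45),o)
goal([.5352,-.0434,.041],pose(57.3,45),o)
```

```text
9.275 [ 0.53500524 -0.04376846  0.11438146] [-0.49  0.39  1.88  0.95  1.05 -0.5 ]
TCP [ 0.5425 -0.0321  0.0566] linear [-31.1   0.   31.7] turn [-0.     0.001 -0.002]
TCP [ 0.5425 -0.0321  0.0276] linear [-51.6   0.1  52.2] turn [-0.     0.001 -0.002]
```

View pics/w6.png

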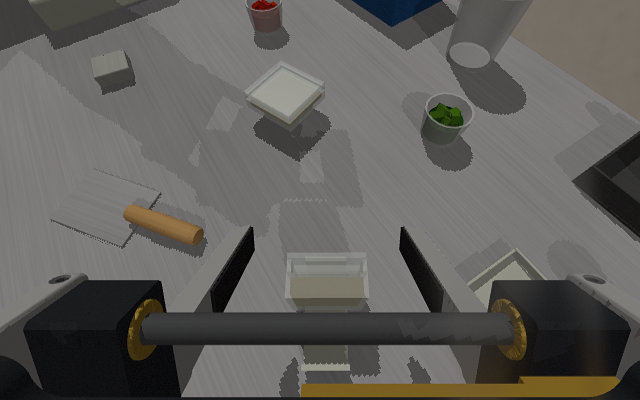

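The dish stands on edge at (327,275), centred between the fingers. The shallow dish is also in view at (286,92). Descending and gripping.

>>> play_rows(
  moves=[
    {"claw": 1, "linear": [-31, 0, 32], "turn": [0, 0.001, -0.002]},
    {"claw": 1, "linear": [-51.6, 0.1, 52.2], "turn": [0, 0.001, -0.002]},
    {"claw": 1, "linear": [-51.6, 0.1, 52.2], "turn": [0, 0.001, -0.002]},
    {"claw": 0.5, "linear": [-51.6, 0.1, 52.2], "turn": [0, 0.001, -0.002]},
    {"claw": 0, "linear": [-51.6, 0.1, 52.2], "turn": [0, 0.001, -0.002]},
    {"claw": 0, "linear": [-51.6, 0.1, 52.2], "turn": [0, 0.001, -0.002]},
    {"claw": 0, "linear": [-51.6, 0.1, 52.2], "turn": [0, 0.001, -0.002]},
    {"claw": 0, "linear": [-51.6, 0.1, 52.2], "turn": [0, 0.001, -0.002]},
  ],
  force=25,
)

```text
time_s: 10.32
ee_pos: [0.543, -0.032, 0.0284]
eef_rot: [3.14, -0.785, 1.003]
force: [-2.0, -1.3, 5.2]
grip_width: 0.0578
```

Run:
```python
from h import *
o=log(); print(o["time_s"],gp(o),o["grip_width"],o["force"],np.round(o["qpos"],2))
im=vision.camera("wrist"); cv2.imwrite("pics/w7.png",im)
goal(gp(o)+[0,0,.08],pose(57.3,45),o)
goal([.53,-.08,.17],pose(30,10),o)
goal([.52,-.15,.17],pose(0,-15),o)
```

```text
10.325 [ 0.53573744 -0.04330746  0.0418748 ] 0.05778753932607187 [-2.02687555 -1.31905879  5.22398821] [-0.49  0.54  1.89  1.03  0.96 -0.65]
TCP [ 0.543  -0.032   0.1084] linear [ 56.6   0.1 -56.6] turn [0.    0.    0.002]
TCP [ 0.5329 -0.0784  0.1513] linear [  55.4   16.6 -118.3] turn [-0.223 -0.599  0.431]
TCP [ 0.5151 -0.15    0.1516] linear [   6.1   40.3 -168. ] turn [-0.269 -0.956  1.01 ]
```

View pics/w7.png

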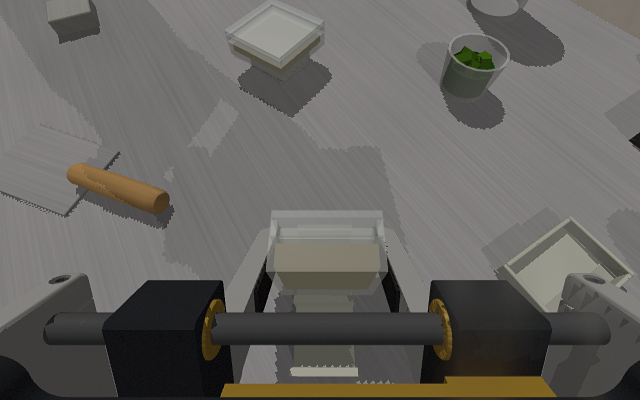

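Gripped at 57.8 mm. Lifting out and heading for the carrier.

>>> play_rows(
  moves=[
    {"claw": 0, "linear": [28, 0, -28], "turn": [0, 0, 0]},
    {"claw": 0, "linear": [57, 0, -57], "turn": [0, 0, 0]},
    {"claw": 0, "linear": [55, 17, -118], "turn": [-0.223, -0.599, 0.431]},
    {"claw": 0, "linear": [55, 17, -118], "turn": [-0.223, -0.599, 0.431]},
    {"claw": 0, "linear": [55, 17, -118], "turn": [-0.223, -0.599, 0.431]},
    {"claw": 0, "linear": [55, 17, -118], "turn": [-0.223, -0.599, 0.431]},
    {"claw": 0, "linear": [6, 40, -168], "turn": [-0.269, -0.956, 1.01]},
    {"claw": 0, "linear": [6, 40, -168], "turn": [-0.269, -0.956, 1.01]},
  ],
)

```text
time_s: 11.38
ee_pos: [0.5141, -0.1519, 0.1519]
eef_rot: [-3.103, 0.032, 0.267]
force: [-0.9, -0.4, -0.8]
grip_width: 0.058
```

Run:
```python
from h import *
o=log(); print(o["time_s"],gp(o),o["grip_width"],o["force"],np.round(o["qpos"],2))
goal([.51,-.20,.16],pose(-35,-25),o)
goal([.4941,-.2541,.105],pose(-83,-45),o)
```

```text
11.375 [ 0.51491747 -0.15247024  0.17083366] 0.05796939530797055 [-0.91167295 -0.44560123 -0.79323257] [-0.36  0.35  1.59  0.01  1.25  0.94]
TCP [ 0.5034 -0.1954  0.1428] linear [-21.5  39.5   8.3] turn [ 0.169 -0.361  0.866]
TCP [ 0.4925 -0.2408  0.0916] linear [-42.3  82.3  58.6] turn [ 0.666 -0.523  1.61 ]
```

>>> play_rows(
  moves=[
    {"claw": 0, "linear": [-21, 39, 8], "turn": [0.169, -0.361, 0.866]},
    {"claw": 0, "linear": [-21, 39, 8], "turn": [0.169, -0.361, 0.866]},
    {"claw": 0, "linear": [-21, 39, 8], "turn": [0.169, -0.361, 0.866]},
    {"claw": 0, "linear": [-21, 39, 8], "turn": [0.169, -0.361, 0.866]},
    {"claw": 0, "linear": [-21, 39, 8], "turn": [0.169, -0.361, 0.866]},
    {"claw": 0, "linear": [-42, 82, 59], "turn": [0.666, -0.523, 1.61]},
    {"claw": 0, "linear": [-42, 82, 59], "turn": [0.666, -0.523, 1.61]},
    {"claw": 0, "linear": [-42, 82, 59], "turn": [0.666, -0.523, 1.61]},
  ],
)

```text
time_s: 12.38
ee_pos: [0.4923, -0.2408, 0.0898]
eef_rot: [-3.094, 0.651, -1.091]
force: [0.1, 0.5, -2.1]
grip_width: 0.058
```

>>> play_rows(
  moves=[
    {"claw": 0, "linear": [0, 0, 0], "turn": [0, 0, 0]},
  ],
)

```text
time_s: 12.5
ee_pos: [0.4914, -0.2418, 0.0888]
eef_rot: [-3.095, 0.652, -1.093]
force: [-0.2, 0.7, -0.7]
grip_width: 0.0577
```

Run:
```python
from h import *
o=log(); print(o["time_s"],gp(o),o["grip_width"],o["force"],np.round(o["qpos"],2),o["eef_rot"])
goal([.4941,-.2541,.105],pose(-83,-45),o)
```

```text
12.5 [ 0.49590357 -0.25243247  0.10387865] 0.05773196003421745 [-0.19290725  0.70375875 -0.67483141] [-0.67  0.76  1.25  0.3   1.72  1.97] [-3.09525329  0.65193379 -1.09344714]
TCP [ 0.4925 -0.2408  0.0916] linear [-2.  -1.5 -1.9] turn [ 0.188 -0.126  0.27 ]
```

>>> play_rows(
  moves=[
    {"claw": 0, "linear": [-2, -1.5, -2], "turn": [0.188, -0.126, 0.27]},
    {"claw": 0, "linear": [-2, -1.5, -2], "turn": [0.188, -0.126, 0.27]},
    {"claw": 0, "linear": [-2, -1.5, -2], "turn": [0.188, -0.126, 0.27]},
  ],
)

```text
time_s: 12.88
ee_pos: [0.4919, -0.241, 0.0912]
eef_rot: [-3.141, 0.784, -1.445]
force: [-0.4, -0.0, 0.0]
grip_width: 0.0578
```

Run:
```python
from h import *
o=log(); print(o["time_s"],gp(o),o["grip_width"],o["force"],np.round(o["qpos"],2),o["eef_rot"],np.abs(o["joint_vel"]).max())
json.dump({k:np.array(v).tolist() for k,v in o.items()},open("w8.json","w"))
im=vision.camera("wrist"); cv2.imwrite("pics/w8.png",im)
cam=Tcam("wrist",o)
a=np.radians(7.2);ex=np.array([np.cos(a),np.sin(a),0]);ey=np.array([-np.sin(a),np.cos(a),0]);c=np.array([.4941,-.2541,.02])
S=np.array([c+ex*s*.022+ey*t*.022 for s,t in ((-1,-1),(1,-1),(1,1),(-1,1))])
P=S*1; P=np.array([c+ex*s*.055+ey*t*.055 for s,t in ((-1,-1),(1,-1),(1,1),(-1,1))]); P[:,2]=.004
print(np.round(proj(cam,S),1).tolist()); print(np.round(proj(cam,P),1).tolist())
```

```text
12.875 [ 0.49354987 -0.25428687  0.1046879 ] 0.05776925776557883 [-0.42515324 -0.00401897  0.04567068] [-0.75  0.77  1.29  0.48  1.72  2.18] [-3.1410475   0.7843847  -1.44509766] 0.04657380851164265
[[358.5, 116.1], [291.4, 116.2], [297.2, 156.1], [353.3, 156.0]]
[[418.5, 55.5], [230.8, 55.9], [264.6, 163.4], [386.2, 163.2]]
```

View pics/w8.png

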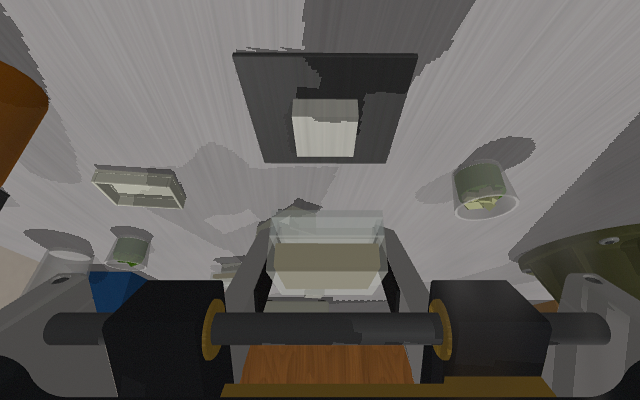

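The inverted dish is at (327,255) and looks closed. The carrier plate corners at (232,53), (418,54), (386,163) and (266,163) are close to prediction. Next I'll fit the carrier precisely.

Run:
```python
from h import *
im=cv2.imread("pics/w8.png"); cv2.imwrite("pics/w8z.png",cv2.resize(im[45:170,225:425],None,fx=4,fy=4,interpolation=cv2.INTER_NEAREST))
g=cv2.cvtColor(im,cv2.COLOR_BGR2GRAY)
o=json.load(open("w8.json"));cam=Tcam("wrist",o)
# plate outline: hull of dark+square region
m=(g<75).astype(np.uint8); m[:48]=0; m[168:]=0; m[:,:225]=0; m[:,425:]=0
cs,_=cv2.findContours(m,cv2.RETR_EXTERNAL,cv2.CHAIN_APPROX_NONE); k=max(cs,key=cv2.contourArea)
h=cv2.convexHull(k); print(cv2.approxPolyDP(h,4,True)[:,0].tolist())
P=cast(cam,h[:,0],.004)[:,:2]*1000; print(cv2.minAreaRect(P.astype(np.float32)))
m=(g>150).astype(np.uint8); m[:90]=0; m[160:]=0; m[:,:285]=0; m[:,365:]=0
cs,_=cv2.findContours(m,cv2.RETR_EXTERNAL,cv2.CHAIN_APPROX_NONE); k=max(cs,key=cv2.contourArea); h=cv2.convexHull(k); print(cv2.approxPolyDP(h,3,True)[:,0].tolist())
P=cast(cam,h[:,0],.02)[:,:2]*1000; print(cv2.minAreaRect(P.astype(np.float32)))
```

```text
[[233, 53], [417, 53], [385, 162], [265, 162]]
((494.2624816894531, -256.29815673828125), (109.44413757324219, 110.43217468261719), 6.9042067527771)
[[292, 117], [357, 122], [352, 156], [297, 155]]
((494.34637451171875, -253.75672912597656), (43.684322357177734, 42.88349151611328), 6.461967945098877)
```

View pics/w8z.png

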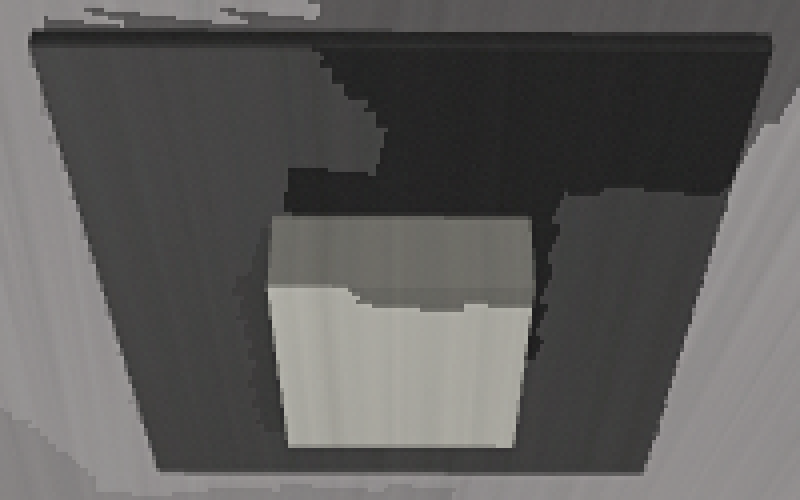

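Run:
```python
from h import *
im=cv2.imread("pics/w8.png"); cv2.imwrite("pics/w8d.png",cv2.resize(im[195:315,250:405],None,fx=5,fy=5,interpolation=cv2.INTER_NEAREST))
o=json.load(open("w8.json"));cam=Tcam("wrist",o)
Rt=R.from_euler("xyz",o["eef_rot"]); G=gp(o)
h=np.array([np.cos(np.radians(-82.9)),np.sin(np.radians(-82.9)),0]); j=np.array([-h[1],h[0],0])
C=G-.0009*h; 
for nm,z in (("underside(top)",.0187),("seam",.0007),("roof(bottom)",-.0133)):
    print(nm,[(np.round(proj(cam,C+h*a*.029+j*b*.029+[0,0,z])[0],1)-[250,195]).round(1).tolist() for a in (-1,1) for b in (-1,1)])
```

```text
underside(top) [[121.3, 99.6], [30.8, 99.7], [137.3, 75.8], [14.6, 76.0]]
seam [[119.3, 71.8], [32.7, 71.9], [133.8, 40.0], [18.1, 40.2]]
roof(bottom) [[117.9, 51.7], [34.1, 51.8], [131.3, 14.9], [20.6, 15.0]]
```

View pics/w8d.png

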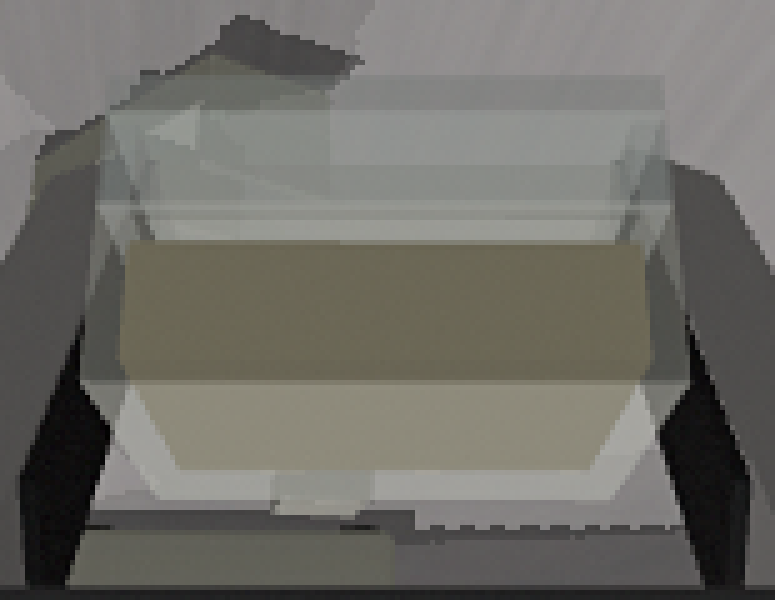

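The projected dish edges match the picture: roof, seam and underside rows agree within 0.3 px and columns within 1 px. That means the grip, the inverted pose and the wrist calibration all agree, and the lid is closed. Lowering.

Run:
```python
from h import *
for z in (.05,.036,.0338): goal([.4944,-.2549,z],pose(-83,-45))
```

```text
TCP [ 0.4928 -0.2416  0.0366] linear [39.5 -0.2 38.4] turn [ 0.003 -0.002  0.005]
TCP [ 0.4928 -0.2416  0.0226] linear [49.4 -0.2 48.3] turn [ 0.003 -0.002  0.005]
TCP [ 0.4928 -0.2416  0.0204] linear [50.9 -0.2 49.9] turn [ 0.003 -0.002  0.005]
```

>>> play_rows(
  moves=[
    {"claw": 0, "linear": [20, -0.1, 19], "turn": [0.003, -0.002, 0.005]},
    {"claw": 0, "linear": [39.5, -0.2, 38.4], "turn": [0.003, -0.002, 0.005]},
    {"claw": 0, "linear": [49.4, -0.2, 48.3], "turn": [0.003, -0.002, 0.005]},
    {"claw": 0, "linear": [49.4, -0.2, 48.3], "turn": [0.003, -0.002, 0.005]},
    {"claw": 0, "linear": [49.4, -0.2, 48.3], "turn": [0.003, -0.002, 0.005]},
    {"claw": 0, "linear": [50.9, -0.2, 49.9], "turn": [0.003, -0.002, 0.005]},
    {"claw": 0, "linear": [50.9, -0.2, 49.9], "turn": [0.003, -0.002, 0.005]},
  ],
)

```text
time_s: 13.8
ee_pos: [0.4929, -0.2417, 0.0207]
eef_rot: [-3.141, 0.785, -1.448]
force: [-0.3, 0.3, -1.1]
grip_width: 0.0579
```

Run:
```python
from h import *
o=log(); print(o["time_s"],gp(o),o["grip_width"],o["force"],o["eef_rot"])
goal([.4944,-.2549,.0333],pose(-83,-45),o)
```

```text
13.8 [ 0.49448889 -0.2550027   0.0341063 ] 0.05788508706385385 [-0.30676959  0.26604553 -1.06215699] [-3.14091776  0.78455093 -1.44784888]
TCP [ 0.4928 -0.2416  0.0199] linear [0.5 0.1 0.7] turn [-0.    -0.001  0.001]
```

>>> play_rows(
  moves=[
    {"claw": 0, "linear": [0.5, 0, 0.6], "turn": [0, 0, 0]},
    {"claw": 0, "linear": [0.5, 0, 0.6], "turn": [0, 0, 0]},
  ],
)

```text
time_s: 14.05
ee_pos: [0.4929, -0.2417, 0.0201]
eef_rot: [-3.141, 0.784, -1.448]
force: [-0.8, -1.2, 1.1]
grip_width: 0.0578
```

>>> play_rows(
  moves=[
    {"claw": 0, "linear": [0.4, 0, 0.4], "turn": [0, 0, 0]},
    {"claw": 0, "linear": [0.4, 0, 0.4], "turn": [0, 0, 0]},
  ],
)

```text
time_s: 14.3
ee_pos: [0.4929, -0.2417, 0.0201]
eef_rot: [-3.14, 0.785, -1.447]
force: [-1.8, 0.4, 5.7]
grip_width: 0.0577
```

Run:
```python
from h import *
o=log(); print(o["time_s"],gp(o),o["grip_width"],o["force"],o["eef_rot"])
im=vision.camera("wrist"); cv2.imwrite("pics/w9.png",im);cv2.imwrite("pics/w9d.png",cv2.resize(im[100:315,250:405],None,fx=2.7,fy=2.7,interpolation=cv2.INTER_NEAREST))
```

```text
14.3 [ 0.49452121 -0.25504373  0.03354093] 0.05766877157400684 [-1.79219806  0.42562206  5.74179607] [-3.14033022  0.78485083 -1.44723593]
```

View pics/w9d.png

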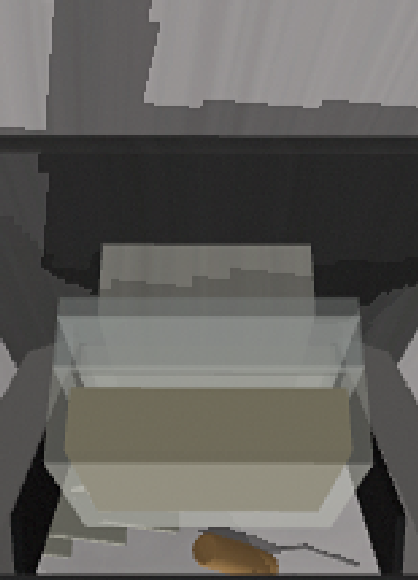

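Contact is 5.7 N at the expected height. Releasing.

>>> play_rows(
  moves=[
    {"claw": 0.66, "linear": [-0.2, 0, -0.2], "turn": [0, 0, 0]},
    {"claw": 0.66, "linear": [-0.2, 0, -0.2], "turn": [0, 0, 0]},
    {"claw": 1, "linear": [-0.2, 0, -0.2], "turn": [0, 0, 0]},
    {"claw": 1, "linear": [-0.2, 0, -0.2], "turn": [0, 0, 0]},
    {"claw": 1, "linear": [-0.2, 0, -0.2], "turn": [0, 0, 0]},
    {"claw": 1, "linear": [-30, 0, -30], "turn": [0, 0, 0]},
    {"claw": 1, "linear": [-65, 0, -65], "turn": [0, 0, 0]},
    {"claw": 1, "linear": [-100, 0, -100], "turn": [0, 0, 0]},
  ],
)

```text
time_s: 15.35
ee_pos: [0.4926, -0.2415, 0.1631]
eef_rot: [-3.141, 0.785, -1.447]
force: [0.4, -0.7, -0.0]
grip_width: 0.0937
```

Run:
```python
from h import *
o=log(); print(o["time_s"],gp(o),o["grip_width"],o["force"],o["eef_rot"],np.round(o["qpos"],2))
json.dump({k:np.array(v).tolist() for k,v in o.items()},open("w10.json","w"))
im=vision.camera("wrist"); cv2.imwrite("pics/w10.png",im)
```

```text
15.35 [ 0.49424878 -0.25486442  0.17650869] 0.09367612931340517 [ 0.36048812 -0.72945296 -0.02033546] [-3.14055312  0.78495288 -1.44732767] [-0.75  0.68  1.25  0.49  1.83  2.24]
```

View pics/w10.png

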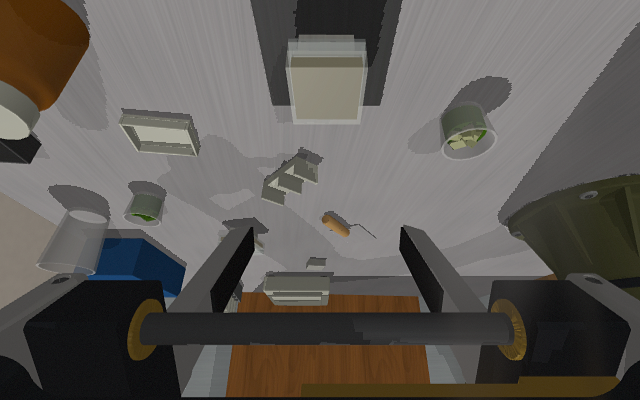

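The deep dish stands inverted on the carrier at (327,85). I'll compare its corners with prediction.

Run:
```python
from h import *
im=cv2.imread("pics/w10.png"); cv2.imwrite("pics/w10z.png",cv2.resize(im[25:140,240:410],None,fx=4.5,fy=4.5,interpolation=cv2.INTER_NEAREST))
o=json.load(open("w10.json"));cam=Tcam("wrist",o)
a=np.radians(7);ex=np.array([np.cos(a),np.sin(a),0]);ey=np.array([-np.sin(a),np.cos(a),0])
for z in (.052,.034,.020):
  print(z,[((proj(cam,[.4943,-.254,z]+ex*s*.029+ey*t*.029)[0]-[240,25]+.5)*4.5).round().tolist() for s,t in ((-1,-1),(1,-1),(1,1),(-1,1))])
print([((proj(cam,[.4943,-.254,.004]+ex*s*.055+ey*t*.055)[0]-[240,25]+.5)*4.5).round().tolist() for s,t in ((1,1),(-1,1))])
```

```text
0.052 [[574.0, 192.0], [202.0, 192.0], [238.0, 448.0], [538.0, 448.0]]
0.034 [[566.0, 117.0], [209.0, 118.0], [243.0, 379.0], [534.0, 379.0]]
0.02 [[561.0, 63.0], [214.0, 63.0], [246.0, 328.0], [530.0, 328.0]]
[[146.0, 365.0], [631.0, 365.0]]
```

View pics/w10z.png

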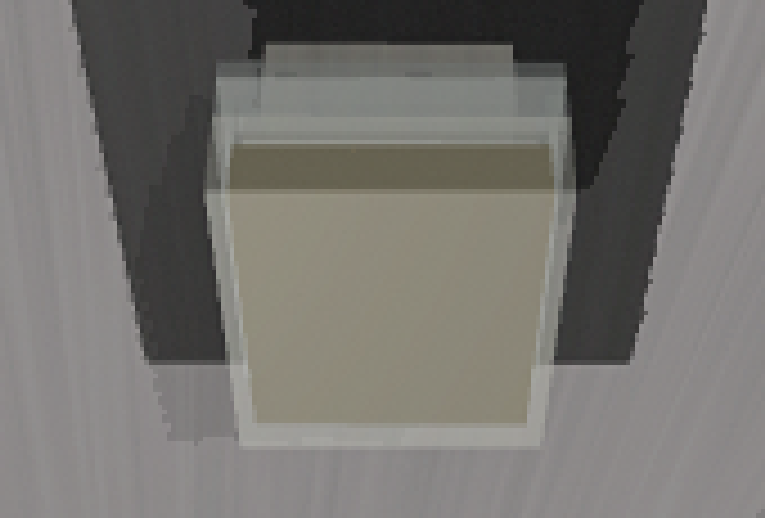

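The edges match to within about 0.5 px, or 0.3-0.4 mm. Now the shallow dish, starting with the swing over to it.

Run:
```python
from h import *
goal([.50,-.20,.2],pose(-50,-15))
goal([.53,-.10,.2],pose(-5,5))
```

```text
TCP [ 0.4968 -0.1962  0.1816] linear [-41.1  -8.6  23.5] turn [-0.295  0.5   -0.501]
TCP [ 0.5316 -0.1001  0.1811] linear [-105.3  -54.9   88.1] turn [-0.479  0.72  -1.313]
```

>>> play_rows(
  moves=[
    {"claw": 1, "linear": [-41, -9, 23], "turn": [-0.295, 0.5, -0.501]},
    {"claw": 1, "linear": [-41, -9, 23], "turn": [-0.295, 0.5, -0.501]},
    {"claw": 1, "linear": [-41, -9, 23], "turn": [-0.295, 0.5, -0.501]},
    {"claw": 1, "linear": [-41, -9, 23], "turn": [-0.295, 0.5, -0.501]},
    {"claw": 1, "linear": [-105, -55, 88], "turn": [-0.479, 0.72, -1.313]},
    {"claw": 1, "linear": [-105, -55, 88], "turn": [-0.479, 0.72, -1.313]},
    {"claw": 1, "linear": [-105, -55, 88], "turn": [-0.479, 0.72, -1.313]},
    {"claw": 1, "linear": [-105, -55, 88], "turn": [-0.479, 0.72, -1.313]},
  ],
)

```text
time_s: 16.4
ee_pos: [0.532, -0.0997, 0.1809]
eef_rot: [-3.124, -0.039, -0.195]
force: [0.4, -0.6, 0.3]
grip_width: 0.094
```

Run:
```python
from h import *
o=log(); print(o["time_s"],gp(o),np.round(o["qpos"],2))
goal([.57,.03,.18],pose(55,25),o)
goal([.613,.165,.13],pose(112.4,45),o)
```

```text
16.4 [ 0.53115513 -0.09989903  0.19992122] [-0.26  0.28  1.61  0.02  1.22  1.49]
TCP [0.5746 0.0366 0.1628] linear [  14.7 -141.6   21.3] turn [ 0.258  0.341 -1.132]
TCP [0.6079 0.1774 0.1166] linear [  18.3 -285.4   70.2] turn [ 0.866  0.41  -2.006]
```

>>> play_rows(
  moves=[
    {"claw": 1, "linear": [15, -142, 21], "turn": [0.258, 0.341, -1.132]},
    {"claw": 1, "linear": [15, -142, 21], "turn": [0.258, 0.341, -1.132]},
    {"claw": 1, "linear": [15, -142, 21], "turn": [0.258, 0.341, -1.132]},
    {"claw": 1, "linear": [15, -142, 21], "turn": [0.258, 0.341, -1.132]},
    {"claw": 1, "linear": [15, -142, 21], "turn": [0.258, 0.341, -1.132]},
    {"claw": 1, "linear": [18, -285, 70], "turn": [0.866, 0.41, -2.006]},
    {"claw": 1, "linear": [18, -285, 70], "turn": [0.866, 0.41, -2.006]},
    {"claw": 1, "linear": [18, -285, 70], "turn": [0.866, 0.41, -2.006]},
  ],
)

```text
time_s: 17.4
ee_pos: [0.607, 0.1797, 0.1157]
eef_rot: [-3.028, -0.541, 1.187]
force: [0.3, -0.4, -0.2]
grip_width: 0.0941
```

Run:
```python
from h import *
o=log(); print(o["time_s"],gp(o),np.round(o["qpos"],2),np.abs(o["joint_vel"]).max())
goal([.613,.165,.13],pose(112.4,45),o)
```

```text
17.4 [0.60538623 0.16987089 0.1318463 ] [0.01 0.51 1.55 0.63 1.07 0.05] 1.5535270546734794
TCP [0.6079 0.1774 0.1166] linear [-1.1  1.4 -1.9] turn [ 0.369  0.196 -0.622]
```

>>> play_rows(
  moves=[
    {"claw": 1, "linear": [-1, 1.4, -2], "turn": [0.369, 0.196, -0.622]},
    {"claw": 1, "linear": [-1, 1.4, -2], "turn": [0.369, 0.196, -0.622]},
    {"claw": 1, "linear": [-1, 1.4, -2], "turn": [0.369, 0.196, -0.622]},
    {"claw": 1, "linear": [-1, 1.4, -2], "turn": [0.369, 0.196, -0.622]},
    {"claw": 1, "linear": [-1, 1.4, -2], "turn": [0.369, 0.196, -0.622]},
    {"claw": 1, "linear": [-1, 1.4, -2], "turn": [0.369, 0.196, -0.622]},
  ],
)

```text
time_s: 18.15
ee_pos: [0.6078, 0.1775, 0.1165]
eef_rot: [-3.14, -0.784, 1.957]
force: [-0.3, -0.6, -0.6]
grip_width: 0.0942
```

Run:
```python
from h import *
o=log(); print(o["time_s"],gp(o),np.round(o["qpos"],2),np.abs(o["joint_vel"]).max())
json.dump({k:np.array(v).tolist() for k,v in o.items()},open("w11.json","w"))
im=vision.camera("wrist"); cv2.imwrite("pics/w11.png",im)
cam=Tcam("wrist",o); a=np.radians(22.4);ex=np.array([np.cos(a),np.sin(a),0]);ey=np.array([-np.sin(a),np.cos(a),0])
print([proj(cam,[.613,.165,.042]+ex*s*.033+ey*t*.033)[0].round(1).tolist() for s,t in ((-1,-1),(1,-1),(1,1),(-1,1))])
```

```text
18.15 [0.61288102 0.1651312  0.12998048] [-0.05  0.75  1.25  0.69  1.55 -0.6 ] 0.01739996950532909
[[285.9, 328.1], [369.9, 327.7], [364.5, 247.1], [290.4, 247.5]]
```

View pics/w11.png

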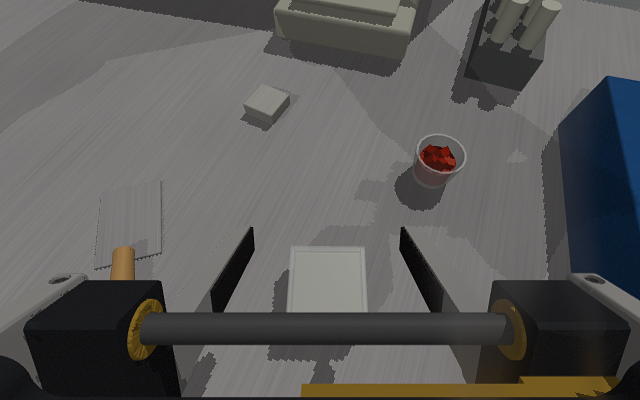

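The shallow dish is between the fingers with its far edge at row 247, columns 291-366, which matches prediction almost exactly. A quick sub-pixel check follows.

Run:
```python
from h import *
im=cv2.imread("pics/w11.png"); cv2.imwrite("pics/w11z.png",cv2.resize(im[235:315,270:385],None,fx=6,fy=6,interpolation=cv2.INTER_NEAREST))
o=json.load(open("w11.json"));cam=Tcam("wrist",o)
a=np.radians(22.4);ex=np.array([np.cos(a),np.sin(a),0]);ey=np.array([-np.sin(a),np.cos(a),0])
print([((proj(cam,[.613,.165,.042]+ex*s*.033+ey*t*.033)[0]-[270,235]+.5)*6).round(0).tolist() for s,t in ((-1,-1),(1,-1),(1,1),(-1,1))])
print([((proj(cam,[.613,.165,.042]+ex*s*.033)[0]-[270,235]+.5)*6).round(0).tolist() for s in (-1,1)])
goal([.613,.165,.06],pose(112.4,45),o);goal([.613,.165,.031],pose(112.4,45),o)
```

```text
[[98.0, 562.0], [602.0, 559.0], [570.0, 76.0], [125.0, 78.0]]
[[113.0, 305.0], [585.0, 302.0]]
TCP [0.6079 0.1774 0.0466] linear [-49.5   0.1  49.4] turn [ 0.002  0.001 -0.003]
TCP [0.6079 0.1774 0.0176] linear [-70.    0.2  70. ] turn [ 0.002  0.001 -0.003]
```

View pics/w11z.png

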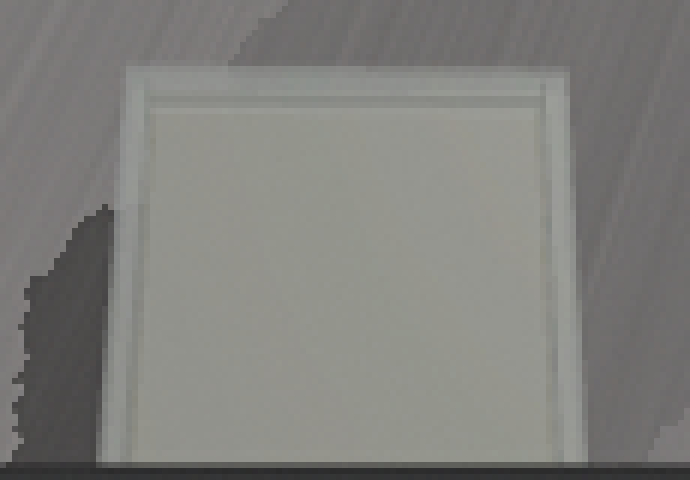

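The far edge is about 1.7 px further out, so the dish centre is about (612.5,166.3). Descend and grip.

Run:
```python
from h import *
o=get_obs()
goal([.6125,.1663,.06],pose(112.4,45),o);goal([.6125,.1663,.031],pose(112.4,45),o)
```

```text
TCP [0.6074 0.1787 0.0466] linear [-48.8   0.2  50.6] turn [ 0.001  0.001 -0.003]
TCP [0.6074 0.1787 0.0176] linear [-69.3   0.2  71.2] turn [ 0.001  0.001 -0.003]
```

>>> play_rows(
  moves=[
    {"claw": 1, "linear": [-25, 0.1, 26], "turn": [0.001, 0.001, -0.003]},
    {"claw": 1, "linear": [-49, 0.2, 51], "turn": [0.001, 0.001, -0.003]},
    {"claw": 1, "linear": [-69.5, 0.2, 71.3], "turn": [0.001, 0.001, -0.003]},
    {"claw": 1, "linear": [-69.5, 0.2, 71.3], "turn": [0.001, 0.001, -0.003]},
    {"claw": 0.5, "linear": [-69.5, 0.2, 71.3], "turn": [0.001, 0.001, -0.003]},
    {"claw": 0, "linear": [-69.5, 0.2, 71.3], "turn": [0.001, 0.001, -0.003]},
    {"claw": 0, "linear": [-69.5, 0.2, 71.3], "turn": [0.001, 0.001, -0.003]},
    {"claw": 0, "linear": [-69.5, 0.2, 71.3], "turn": [0.001, 0.001, -0.003]},
  ],
  force=25,
)

```text
time_s: 19.2
ee_pos: [0.6077, 0.1787, 0.0182]
eef_rot: [3.139, -0.785, 1.963]
force: [-0.1, -0.7, 5.5]
grip_width: 0.0659
```

Run:
```python
from h import *
o=log(); print(o["time_s"],gp(o),o["grip_width"],o["force"])
json.dump({k:np.array(v).tolist() for k,v in o.items()},open("w12.json","w"))
im=vision.camera("wrist"); cv2.imwrite("pics/w12.png",im)
cv2.imwrite("pics/w12z.png",cv2.resize(im[185:315,250:405],None,fx=4.5,fy=4.5,interpolation=cv2.INTER_NEAREST))
cam=Tcam("wrist",o); G=gp(o); a=np.radians(22.4);ex=np.array([np.cos(a),np.sin(a),0]);ey=np.array([-np.sin(a),np.cos(a),0])
for z in (.042,.031,.018): print(z,[((proj(cam,np.r_[G[:2],z]+ex*s*.033+ey*t*.033)[0]-[250,185]+.5)*4.5).round(0).tolist() for s,t in ((-1,-1),(1,-1),(1,1),(-1,1))])
goal(G+[0,0,.09],pose(112.4,45),o); goal([.59,.12,.16],pose(95,10),o); goal([.56,.05,.16],pose(80,-10),o)
```

```text
19.2 [0.61279584 0.16625579 0.03161521] 0.06590767788126235 [-0.07735141 -0.74944144  5.45923428]
0.042 [[56.0, 561.0], [648.0, 560.0], [595.0, 42.0], [106.0, 42.0]]
0.031 [[73.0, 575.0], [630.0, 574.0], [583.0, 79.0], [118.0, 80.0]]
0.018 [[91.0, 589.0], [611.0, 589.0], [570.0, 119.0], [131.0, 120.0]]
TCP [0.6077 0.1787 0.1082] linear [ 63.6   0.1 -63.7] turn [0.001 0.001 0.001]
TCP [0.5897 0.1233 0.1413] linear [  55.7  -37.5 -118.5] turn [-0.141 -0.606  0.274]
TCP [0.5594 0.0468 0.1413] linear [  13.8  -94.7 -160.4] turn [-0.175 -0.933  0.56 ]
```

View pics/w12z.png

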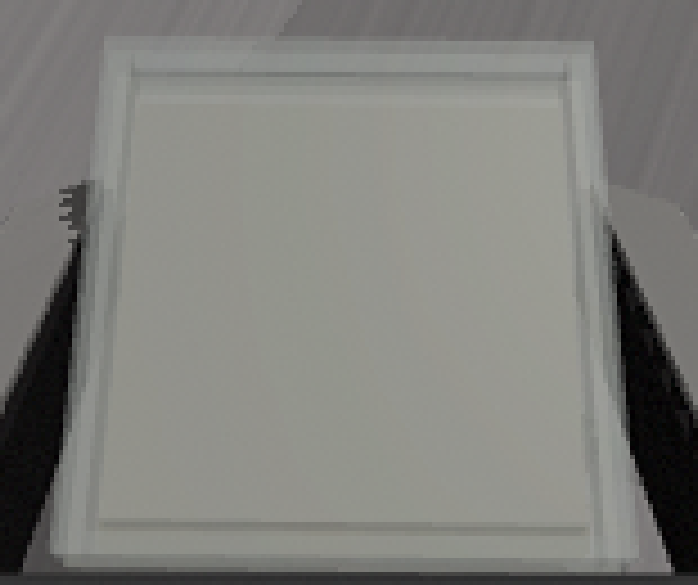

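Gripped at 65.9 mm, with the dish centre within about 0.4 mm of the grasp point. Lifting and moving to the narrow slot.

>>> play_rows(
  moves=[
    {"claw": 0, "linear": [32, 0, -32], "turn": [0, 0, 0]},
    {"claw": 0, "linear": [64, 0, -64], "turn": [0, 0, 0]},
    {"claw": 0, "linear": [56, -37, -118], "turn": [-0.141, -0.606, 0.274]},
    {"claw": 0, "linear": [56, -37, -118], "turn": [-0.141, -0.606, 0.274]},
    {"claw": 0, "linear": [56, -37, -118], "turn": [-0.141, -0.606, 0.274]},
    {"claw": 0, "linear": [56, -37, -118], "turn": [-0.141, -0.606, 0.274]},
    {"claw": 0, "linear": [14, -95, -160], "turn": [-0.175, -0.933, 0.56]},
    {"claw": 0, "linear": [14, -95, -160], "turn": [-0.175, -0.933, 0.56]},
  ],
)

```text
time_s: 20.25
ee_pos: [0.5582, 0.0448, 0.1418]
eef_rot: [-3.138, 0.131, 1.428]
force: [-0.4, -0.9, -0.6]
grip_width: 0.0659
```

Run:
```python
from h import *
o=log(); print(o["time_s"],gp(o),o["grip_width"],np.round(o["qpos"],2))
goal([.54,-.02,.15],pose(65,-30),o)
goal([.5127,-.0783,.11],pose(57.3,-45),o)
```

```text
20.25 [0.55865236 0.04723557 0.16061595] 0.06594681083508826 [ 0.08  0.4   1.54 -0.13  1.23  0.27]
TCP [ 0.536  -0.0286  0.1335] linear [-74.1 -11.5  18.1] turn [ 0.091 -0.389  0.28 ]
TCP [ 0.5054 -0.0896  0.0966] linear [-133.4  -32.8   63.3] turn [ 0.189 -0.643  0.391]
```

>>> play_rows(
  moves=[
    {"claw": 0, "linear": [-74, -11, 18], "turn": [0.091, -0.389, 0.28]},
    {"claw": 0, "linear": [-74, -11, 18], "turn": [0.091, -0.389, 0.28]},
    {"claw": 0, "linear": [-74, -11, 18], "turn": [0.091, -0.389, 0.28]},
    {"claw": 0, "linear": [-133, -33, 63], "turn": [0.189, -0.643, 0.391]},
    {"claw": 0, "linear": [-133, -33, 63], "turn": [0.189, -0.643, 0.391]},
    {"claw": 0, "linear": [-133, -33, 63], "turn": [0.189, -0.643, 0.391]},
    {"claw": 0, "linear": [-133, -33, 63], "turn": [0.189, -0.643, 0.391]},
  ],
)

```text
time_s: 21.12
ee_pos: [0.506, -0.0887, 0.0975]
eef_rot: [3.141, 0.782, 1.001]
force: [0.1, -0.0, -0.8]
grip_width: 0.0657
```

Run:
```python
from h import *
o=log(); print(o["time_s"],gp(o),o["grip_width"],np.round(o["qpos"],2),o["eef_rot"])
json.dump({k:np.array(v).tolist() for k,v in o.items()},open("w13.json","w"))
im=vision.camera("wrist"); cv2.imwrite("pics/w13.png",im)
cam=Tcam("wrist",o)
a=np.radians(57.3);y=np.array([np.cos(a),np.sin(a),0]);xx=np.array([np.sin(a),-np.cos(a),0]);c=np.array([.534,-.045,.028])
for k in (24.5,20.5,-20.5,-24.5,-57.5,-61.5):
    print(k,np.round(proj(cam,np.array([c+y*k/1000+xx*s*.018 for s in (-1,1)])),1).tolist())
g=.0016
for z in (.065,.0475,.0457): goal(np.r_[np.array([.5118,-.0797])+y[:2]*g,z],pose(57.3,-45),o)
```

```text
21.125 [ 0.51318918 -0.07738511  0.11098447] 0.06568739807625033 [ 0.06  0.64  1.49 -0.61  1.55  0.81] [3.14054438 0.78195706 1.00102031]
24.5 [[293.7, 62.9], [361.1, 63.0]]
20.5 [[294.3, 69.3], [360.3, 69.4]]
-20.5 [[300.0, 121.5], [354.2, 121.6]]
-24.5 [[300.5, 125.6], [353.7, 125.7]]
-57.5 [[303.6, 154.8], [350.3, 154.9]]
-61.5 [[304.0, 157.9], [349.9, 157.9]]
TCP [ 0.5054 -0.0897  0.0516] linear [31.6  0.  33.4] turn [ 0.002 -0.003  0.001]
TCP [ 0.5054 -0.0897  0.0341] linear [43.9 -0.  45.8] turn [ 0.002 -0.003  0.001]
TCP [ 0.5054 -0.0897  0.0323] linear [45.2 -0.  47.1] turn [ 0.002 -0.003  0.001]
```

View pics/w13.png

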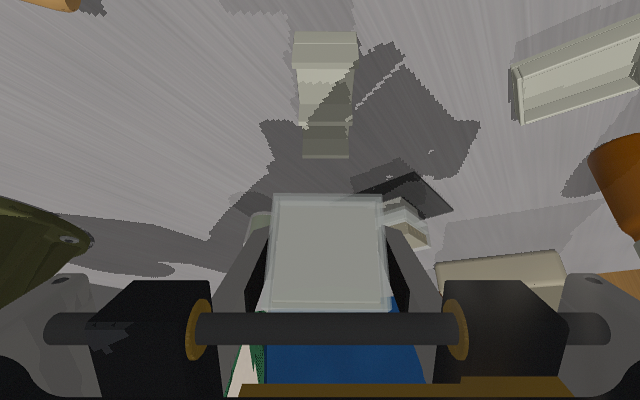

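Rack walls sit at rows 121 and 155-158, as predicted. I'll zoom in to check the lid seam before inserting.

Run:
```python
from h import *
im=cv2.imread("pics/w13.png"); cv2.imwrite("pics/w13z.png",cv2.convertScaleAbs(cv2.resize(im[50:315,255:400],None,fx=2.26*1.0,fy=2.26,interpolation=cv2.INTER_NEAREST),alpha=1.4))
cv2.imwrite("pics/w13y.png",cv2.convertScaleAbs(cv2.resize(im[185:315,255:400],None,fx=4.5,fy=4.5,interpolation=cv2.INTER_NEAREST),alpha=1.3))
o=json.load(open("w13.json"));cam=Tcam("wrist",o)
Rt=R.from_euler("xyz",o["eef_rot"]); G=gp(o)
a=np.radians(57.35); m=np.array([np.cos(a),np.sin(a),0]); j=np.array([-m[1],m[0],0]); v=np.array([0,0,1.])
C=G+v*(-.0004)
for nm,t in (("underside",-.0136),("seam",-.0006),("roof",.0104)):
    print(nm,[((proj(cam,C+v*s*.033+j*b*.033+m*t)[0]-[255,185]+.5)*4.5).round(0).tolist() for s in (-1,1) for b in (-1,1)])
```

```text
underside [[546.0, 113.0], [107.0, 113.0], [587.0, 581.0], [66.0, 581.0]]
seam [[559.0, 73.0], [94.0, 72.0], [605.0, 566.0], [48.0, 566.0]]
roof [[571.0, 35.0], [82.0, 34.0], [623.0, 551.0], [31.0, 551.0]]
```

View pics/w13y.png

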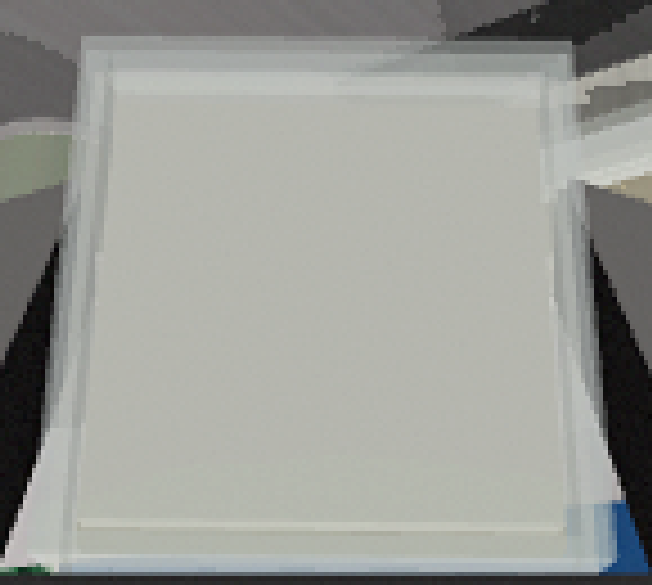

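The seam is closed. The lid is skewed about 0.5° within its play, which is harmless. Inserting.

>>> play_rows(
  moves=[
    {"claw": 0, "linear": [31.5, 0, 33.4], "turn": [0.002, -0.003, 0.001]},
    {"claw": 0, "linear": [31.5, 0, 33.4], "turn": [0.002, -0.003, 0.001]},
    {"claw": 0, "linear": [43.9, 0, 45.8], "turn": [0.002, -0.003, 0.001]},
    {"claw": 0, "linear": [43.9, 0, 45.8], "turn": [0.002, -0.003, 0.001]},
    {"claw": 0, "linear": [45.2, 0, 47.1], "turn": [0.002, -0.003, 0.001]},
    {"claw": 0, "linear": [45.2, 0, 47.1], "turn": [0.002, -0.003, 0.001]},
  ],
)

```text
time_s: 21.92
ee_pos: [0.5057, -0.0897, 0.0329]
eef_rot: [3.14, 0.785, 0.998]
force: [-0.2, -0.5, -1.1]
grip_width: 0.0656
```

>>> play_rows(
  moves=[
    {"claw": 0, "linear": [0.5, 0, 0.5], "turn": [0, 0, 0]},
    {"claw": 0, "linear": [0.5, 0, 0.5], "turn": [0, 0, 0]},
  ],
)

```text
time_s: 22.18
ee_pos: [0.5058, -0.0896, 0.0324]
eef_rot: [3.14, 0.784, 0.998]
force: [0.2, 1.5, -1.4]
grip_width: 0.0656
```

Run:
```python
from h import *
o=log(); print(o["time_s"],gp(o),o["grip_width"],o["force"])
```

```text
22.175 [ 0.51302056 -0.07834947  0.04585533] 0.06562342568378698 [ 0.24762907  1.53426309 -1.41513228]
```

>>> play_rows(
  moves=[
    {"claw": 0, "linear": [0.6, 0, 0.6], "turn": [0, 0, 0]},
    {"claw": 0, "linear": [0.6, 0, 0.6], "turn": [0, 0, 0]},
  ],
)

```text
time_s: 22.42
ee_pos: [0.5058, -0.0897, 0.0322]
eef_rot: [3.139, 0.785, 0.998]
force: [-0.3, 2.0, 5.6]
grip_width: 0.0657
```

Contact at 5.6 N. Releasing.

>>> play_rows(
  moves=[
    {"claw": 0.76, "linear": [0, 0, 0], "turn": [0, 0, 0]},
    {"claw": 0.76, "linear": [0, 0, 0], "turn": [0, 0, 0]},
    {"claw": 1, "linear": [0, 0, 0], "turn": [0, 0, 0]},
    {"claw": 1, "linear": [0, 0, 0], "turn": [0, 0, 0]},
    {"claw": 1, "linear": [0, 0, 0], "turn": [0, 0, 0]},
  ],
)

```text
time_s: 23.05
ee_pos: [0.5058, -0.0897, 0.0322]
eef_rot: [3.139, 0.785, 0.998]
force: [0.1, -0.0, -0.1]
grip_width: 0.0938
```

Run:
```python
from h import *
o=log(); print(o["time_s"],gp(o),o["grip_width"],o["force"])
json.dump({k:np.array(v).tolist() for k,v in o.items()},open("w14.json","w"))
im=vision.camera("wrist"); cv2.imwrite("pics/w14.png",im)
goal(gp(o)+[0,0,.08],pose(57.3,-45),o)
goal([.512,-.08,.16],pose(57.3,-5),o)
```

```text
23.05 [ 0.51302901 -0.07835431  0.04559095] 0.09375707565305025 [ 0.09967027 -0.00029627 -0.11582835]
TCP [ 0.5058 -0.0897  0.1122] linear [-56.6   0.1 -56.6] turn [ 0.001 -0.    -0.002]
TCP [ 0.5111 -0.0814  0.1411] linear [-70.    0.2 -84. ] turn [ 0.001  0.698 -0.001]
```

View pics/w14.png

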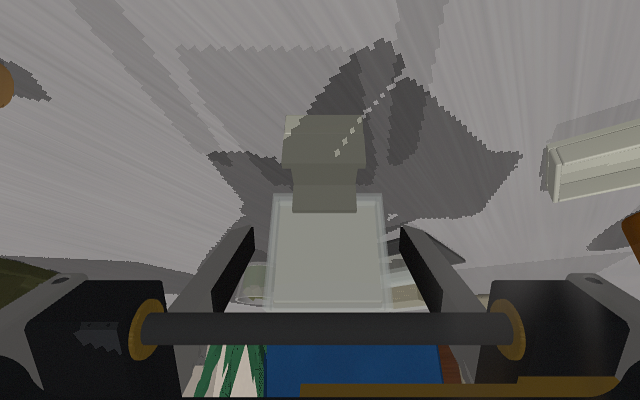

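The shallow dish stands in the narrow slot at (328,250). Up, swing, re-grip.

>>> play_rows(
  moves=[
    {"claw": 1, "linear": [-28, 0, -28], "turn": [0, 0, 0]},
    {"claw": 1, "linear": [-57, 0, -57], "turn": [0, 0, 0]},
    {"claw": 1, "linear": [-70, 0, -84], "turn": [0, 0.698, 0]},
    {"claw": 1, "linear": [-70, 0, -84], "turn": [0, 0.698, 0]},
    {"claw": 1, "linear": [-70, 0, -84], "turn": [0, 0.698, 0]},
    {"claw": 1, "linear": [-70, 0, -84], "turn": [0, 0.698, 0]},
  ],
)

```text
time_s: 23.85
ee_pos: [0.5112, -0.0816, 0.1421]
eef_rot: [3.138, 0.081, 0.998]
force: [1.3, 0.3, -0.4]
grip_width: 0.0938
```

Run:
```python
from h import *
o=log(); print(o["time_s"],gp(o),np.round(o["qpos"],2))
goal([.5128,-.0787,.12],pose(57.3,45),o)
```

```text
23.85 [ 0.51196687 -0.08026121  0.16100146] [-0.19  0.31  1.67 -0.08  1.19  0.41]
TCP [ 0.5201 -0.0674  0.1066] linear [19.6 -0.4 34. ] turn [0.004 0.867 0.   ]
```

>>> play_rows(
  moves=[
    {"claw": 1, "linear": [20, -0.4, 34], "turn": [0.004, 0.867, 0]},
    {"claw": 1, "linear": [20, -0.4, 34], "turn": [0.004, 0.867, 0]},
    {"claw": 1, "linear": [20, -0.4, 34], "turn": [0.004, 0.867, 0]},
    {"claw": 1, "linear": [20, -0.4, 34], "turn": [0.004, 0.867, 0]},
    {"claw": 1, "linear": [20, -0.4, 34], "turn": [0.004, 0.867, 0]},
    {"claw": 1, "linear": [20, -0.4, 34], "turn": [0.004, 0.867, 0]},
  ],
)

```text
time_s: 24.6
ee_pos: [0.5196, -0.0679, 0.1056]
eef_rot: [-3.139, -0.785, 0.996]
force: [-0.0, 0.1, -0.0]
grip_width: 0.094
```

Run:
```python
from h import *
o=log(); print(o["time_s"],gp(o),np.round(o["qpos"],2))
json.dump({k:np.array(v).tolist() for k,v in o.items()},open("w15.json","w"))
im=vision.camera("wrist"); cv2.imwrite("pics/w15.png",im)
goal([.5128,-.0787,.075],pose(57.3,45),o);goal([.5128,-.0787,.0453],pose(57.3,45),o)
```

```text
24.6 [ 0.51232244 -0.07918889  0.1189949 ] [-0.58  0.38  1.89  0.91  1.11 -0.54]
TCP [ 0.5201 -0.0674  0.0616] linear [-30.6   0.2  31.6] turn [ 0.     0.001 -0.003]
TCP [ 0.5201 -0.0674  0.0319] linear [-51.6   0.3  52.6] turn [ 0.     0.001 -0.003]
```

View pics/w15.png

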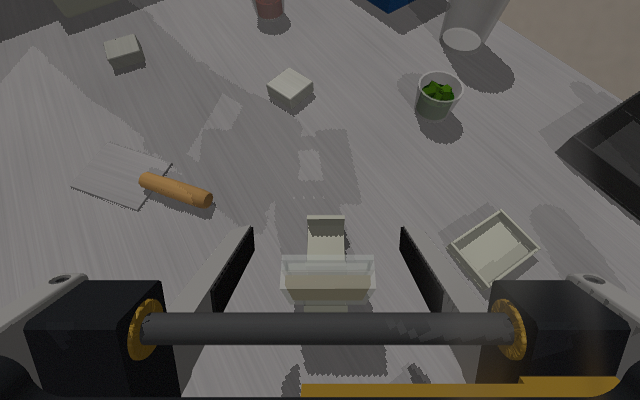

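The dish stands upright at (328,278), between the fingers. Descending and gripping.

>>> play_rows(
  moves=[
    {"claw": 1, "linear": [-31, 0.2, 32], "turn": [0, 0.001, -0.003]},
    {"claw": 1, "linear": [-51.6, 0.3, 52.6], "turn": [0, 0.001, -0.003]},
    {"claw": 1, "linear": [-51.6, 0.3, 52.6], "turn": [0, 0.001, -0.003]},
    {"claw": 0.5, "linear": [-51.6, 0.3, 52.6], "turn": [0, 0.001, -0.003]},
    {"claw": 0, "linear": [-51.6, 0.3, 52.6], "turn": [0, 0.001, -0.003]},
    {"claw": 0, "linear": [-51.6, 0.3, 52.6], "turn": [0, 0.001, -0.003]},
    {"claw": 0, "linear": [-51.6, 0.3, 52.6], "turn": [0, 0.001, -0.003]},
    {"claw": 0, "linear": [-51.6, 0.3, 52.6], "turn": [0, 0.001, -0.003]},
  ],
  force=25,
)

```text
time_s: 25.65
ee_pos: [0.5208, -0.0674, 0.0332]
eef_rot: [3.139, -0.785, 1.003]
force: [-2.2, -0.5, 7.4]
grip_width: 0.0658
```

Run:
```python
from h import *
o=log(); print(o["time_s"],gp(o),o["grip_width"],o["force"],np.round(o["qpos"],2))
goal([.52,-.10,.18],pose(30,10),o)
goal([.515,-.16,.18],pose(0,-15),o)
```

```text
25.65 [ 0.51357538 -0.07865929  0.04665281] 0.06583924699884709 [-2.22082823 -0.50971499  7.3568657 ] [-0.58  0.52  1.9   0.99  1.01 -0.69]
TCP [ 0.5229 -0.0984  0.1613] linear [  72.8   18.7 -108.3] turn [-0.222 -0.599  0.431]
TCP [ 0.5101 -0.16    0.1616] linear [  31.4   41.2 -150. ] turn [-0.268 -0.955  1.01 ]
```

>>> play_rows(
  moves=[
    {"claw": 0, "linear": [28, 0, -28], "turn": [0, 0, 0]},
    {"claw": 0, "linear": [57, 0, -57], "turn": [0, 0, 0]},
    {"claw": 0, "linear": [73, 19, -108], "turn": [-0.222, -0.599, 0.431]},
    {"claw": 0, "linear": [73, 19, -108], "turn": [-0.222, -0.599, 0.431]},
    {"claw": 0, "linear": [73, 19, -108], "turn": [-0.222, -0.599, 0.431]},
    {"claw": 0, "linear": [73, 19, -108], "turn": [-0.222, -0.599, 0.431]},
    {"claw": 0, "linear": [31, 41, -150], "turn": [-0.268, -0.955, 1.01]},
    {"claw": 0, "linear": [31, 41, -150], "turn": [-0.268, -0.955, 1.01]},
  ],
)

```text
time_s: 26.65
ee_pos: [0.5092, -0.1625, 0.1618]
eef_rot: [-3.104, 0.031, 0.267]
force: [0.2, 0.3, -1.6]
grip_width: 0.066
```

Run:
```python
from h import *
o=log(); print(o["time_s"],gp(o),o["grip_width"],np.round(o["qpos"],2))
goal([.51,-.20,.18],pose(-35,-25),o)
goal([.4944,-.2557,.14],pose(-83,-45),o)
```

```text
26.65 [ 0.50993242 -0.16307994  0.18082298] 0.06598416833528074 [-0.38  0.33  1.58  0.01  1.27  0.92]
TCP [ 0.5034 -0.1954  0.1628] linear [-14.2  30.1  -1.6] turn [ 0.169 -0.362  0.866]
TCP [ 0.4928 -0.2424  0.1266] linear [-35.8  74.   33.6] turn [ 0.665 -0.525  1.61 ]
```

>>> play_rows(
  moves=[
    {"claw": 0, "linear": [-14, 30, -2], "turn": [0.169, -0.362, 0.866]},
    {"claw": 0, "linear": [-14, 30, -2], "turn": [0.169, -0.362, 0.866]},
    {"claw": 0, "linear": [-14, 30, -2], "turn": [0.169, -0.362, 0.866]},
    {"claw": 0, "linear": [-14, 30, -2], "turn": [0.169, -0.362, 0.866]},
    {"claw": 0, "linear": [-14, 30, -2], "turn": [0.169, -0.362, 0.866]},
    {"claw": 0, "linear": [-36, 74, 34], "turn": [0.665, -0.525, 1.61]},
    {"claw": 0, "linear": [-36, 74, 34], "turn": [0.665, -0.525, 1.61]},
    {"claw": 0, "linear": [-36, 74, 34], "turn": [0.665, -0.525, 1.61]},
  ],
)

```text
time_s: 27.65
ee_pos: [0.4923, -0.2429, 0.1256]
eef_rot: [-3.093, 0.649, -1.089]
force: [-0.1, 0.0, -1.2]
grip_width: 0.0659
```

Run:
```python
from h import *
o=log(); print(o["time_s"],gp(o),o["grip_width"],np.round(o["qpos"],2))
goal([.4944,-.2557,.14],pose(-83,-45),o)
```

```text
27.65 [ 0.49680816 -0.25353275  0.14068649] 0.06585864123108243 [-0.67  0.72  1.23  0.3   1.78  1.98]
TCP [ 0.4928 -0.2424  0.1266] linear [-0.8 -0.7 -0.6] turn [ 0.188 -0.128  0.274]
```

>>> play_rows(
  moves=[
    {"claw": 0, "linear": [-0.8, -0.7, -0.6], "turn": [0.188, -0.128, 0.274]},
    {"claw": 0, "linear": [-0.8, -0.7, -0.6], "turn": [0.188, -0.128, 0.274]},
    {"claw": 0, "linear": [-0.8, -0.7, -0.6], "turn": [0.188, -0.128, 0.274]},
    {"claw": 0, "linear": [-0.8, -0.7, -0.6], "turn": [0.188, -0.128, 0.274]},
  ],
)

```text
time_s: 28.15
ee_pos: [0.493, -0.2423, 0.1267]
eef_rot: [-3.141, 0.783, -1.444]
force: [-0.6, 0.2, -1.1]
grip_width: 0.0655
```

Run:
```python
from h import *
o=log(); print(o["time_s"],gp(o),o["grip_width"],np.round(o["qpos"],2),o["eef_rot"],o["force"])
json.dump({k:np.array(v).tolist() for k,v in o.items()},open("w16.json","w"))
im=vision.camera("wrist"); cv2.imwrite("pics/w16.png",im)
cv2.imwrite("pics/w16z.png",cv2.resize(im[185:315,250:405],None,fx=4.5,fy=4.5,interpolation=cv2.INTER_NEAREST))
cv2.imwrite("pics/w16c.png",cv2.resize(im[50:190,225:425],None,fx=4,fy=4,interpolation=cv2.INTER_NEAREST))
cam=Tcam("wrist",o); G=gp(o)
a=o["eef_rot"][2]
h=np.array([np.cos(a),np.sin(a),0]); j=np.array([-h[1],h[0],0])
for off in (.0000,.0016):
  C=G-off*h
  for nm,z in (("underside(top)",.0136),("seam",.0006),("roof(bottom)",-.0104)):
    print(off,nm,[((proj(cam,C+h*a*.033+j*b*.033+[0,0,z])[0]-[250,185]+.5)*4.5).round(0).tolist() for a in (-1,1) for b in (-1,1)])
a=np.radians(7);ex=np.array([np.cos(a),np.sin(a),0]);ey=np.array([-np.sin(a),np.cos(a),0])
for z in (.052,.034,.02):
  print(z,[((proj(cam,[.4943,-.254,z]+ex*s*.029+ey*t*.029)[0]-[225,50]+.5)*4).round(0).tolist() for s,t in ((-1,-1),(1,-1),(1,1),(-1,1))])
print("plate",[((proj(cam,[.4943,-.254,.004]+ex*s*.055+ey*t*.055)[0]-[225,50]+.5)*4).round(0).tolist() for s,t in ((-1,-1),(1,-1),(1,1),(-1,1))])
```

```text
28.15 [ 0.49463045 -0.25561635  0.14018103] 0.06550518596431418 [-0.75  0.72  1.27  0.48  1.78  2.21] [-3.14077636  0.78334462 -1.44407864] [-0.61496751  0.23324768 -1.07155517]
0.0 underside(top) [[571.0, 464.0], [119.0, 464.0], [662.0, 327.0], [25.0, 328.0]]
0.0 seam [[564.0, 375.0], [126.0, 376.0], [648.0, 210.0], [39.0, 211.0]]
0.0 roof(bottom) [[558.0, 305.0], [131.0, 305.0], [638.0, 118.0], [50.0, 119.0]]
0.0016 underside(top) [[569.0, 466.0], [121.0, 467.0], [659.0, 331.0], [29.0, 332.0]]
0.0016 seam [[562.0, 378.0], [127.0, 379.0], [645.0, 215.0], [42.0, 216.0]]
0.0016 roof(bottom) [[557.0, 308.0], [133.0, 309.0], [635.0, 124.0], [52.0, 125.0]]
0.052 [[586.0, 227.0], [227.0, 226.0], [263.0, 437.0], [549.0, 438.0]]
0.034 [[579.0, 149.0], [235.0, 148.0], [268.0, 367.0], [544.0, 368.0]]
0.02 [[573.0, 92.0], [240.0, 92.0], [272.0, 316.0], [540.0, 317.0]]
plate [[746.0, -109.0], [67.0, -110.0], [178.0, 338.0], [633.0, 338.0]]
```

View pics/w16.png

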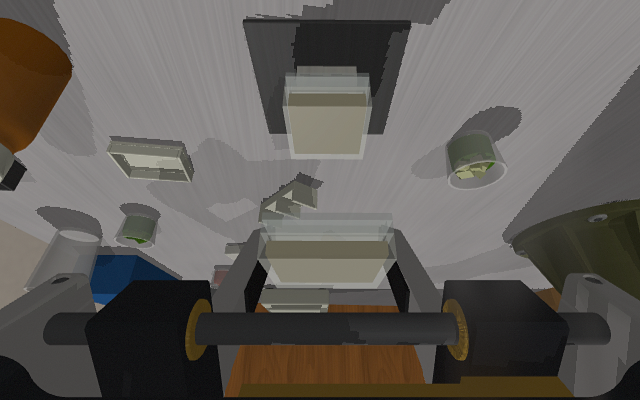

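View pics/w16z.png

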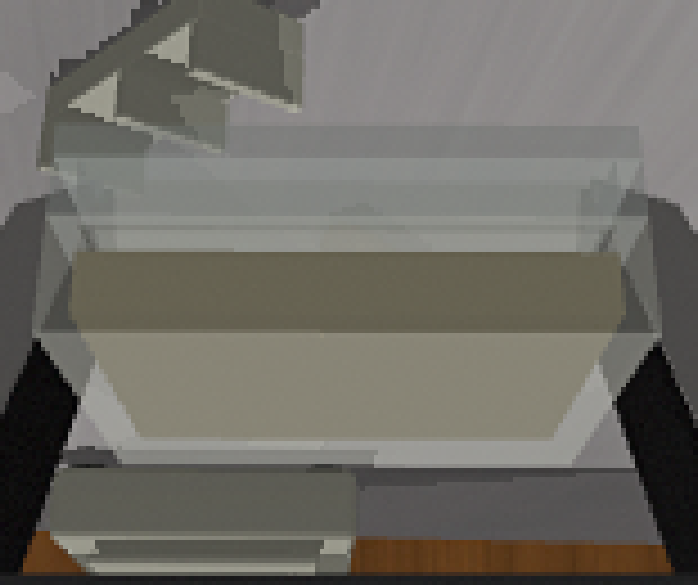

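View pics/w16c.png

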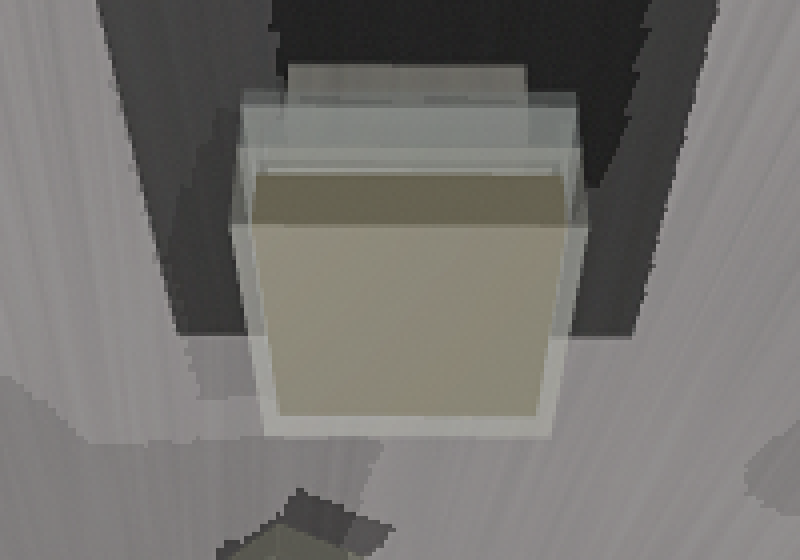

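The edges of the dish in the hand match with the centre 1.6 mm behind the grasp point (rows 125, 214, 331 and 466 all fit). The deep dish is where it was placed. Lowering onto it.

Run:
```python
from h import *
for z in (.085,.066,.0635): goal([.4943,-.2556,z],pose(-83,-45))
```

```text
TCP [ 0.4927 -0.2423  0.0716] linear [39.1  0.5 39.1] turn [ 0.002 -0.002  0.003]
TCP [ 0.4927 -0.2423  0.0526] linear [52.5  0.5 52.5] turn [ 0.002 -0.002  0.003]
TCP [ 0.4927 -0.2423  0.0501] linear [54.3  0.5 54.3] turn [ 0.002 -0.002  0.003]
```

>>> play_rows(
  moves=[
    {"claw": 0, "linear": [20, 0.3, 20], "turn": [0.002, -0.002, 0.003]},
    {"claw": 0, "linear": [39, 0.5, 39], "turn": [0.002, -0.002, 0.003]},
    {"claw": 0, "linear": [52.5, 0.5, 52.5], "turn": [0.002, -0.002, 0.003]},
    {"claw": 0, "linear": [52.5, 0.5, 52.5], "turn": [0.002, -0.002, 0.003]},
    {"claw": 0, "linear": [52.5, 0.5, 52.5], "turn": [0.002, -0.002, 0.003]},
    {"claw": 0, "linear": [54.3, 0.5, 54.3], "turn": [0.002, -0.002, 0.003]},
    {"claw": 0, "linear": [54.3, 0.5, 54.3], "turn": [0.002, -0.002, 0.003]},
  ],
)

```text
time_s: 29.08
ee_pos: [0.4928, -0.2424, 0.0503]
eef_rot: [-3.141, 0.785, -1.448]
force: [0.5, -1.0, -1.2]
grip_width: 0.0662
```

Run:
```python
from h import *
o=log(); print(o["time_s"],gp(o),o["grip_width"],o["force"],o["eef_rot"])
goal([.4943,-.2556,.0624],pose(-83,-45),o)
```

```text
29.075 [ 0.4944189  -0.25573286  0.06378157] 0.06617381565770383 [ 0.53140663 -1.04089095 -1.18180692] [-3.14114293  0.78496157 -1.44779811]
TCP [ 0.4927 -0.2423  0.049 ] linear [0.9 0.1 1.1] turn [ 0.    -0.     0.001]
```

>>> play_rows(
  moves=[
    {"claw": 0, "linear": [0.7, 0.1, 0.8], "turn": [0, 0, 0.001]},
    {"claw": 0, "linear": [0.7, 0.1, 0.8], "turn": [0, 0, 0.001]},
  ],
)

```text
time_s: 29.32
ee_pos: [0.4927, -0.2424, 0.0493]
eef_rot: [3.141, 0.785, -1.449]
force: [0.2, -0.6, -0.9]
grip_width: 0.0661
```

>>> play_rows(
  moves=[
    {"claw": 0, "linear": [0.4, 0, 0.4], "turn": [0, 0, 0]},
    {"claw": 0, "linear": [0.4, 0, 0.4], "turn": [0, 0, 0]},
  ],
)

```text
time_s: 29.58
ee_pos: [0.4927, -0.2424, 0.0492]
eef_rot: [3.142, 0.785, -1.449]
force: [-1.1, 0.2, 4.7]
grip_width: 0.0659
```

Contact is 4.7 N at the expected height. Releasing and retreating straight up.

>>> play_rows(
  moves=[
    {"claw": 0.75, "linear": [-0.2, 0, -0.2], "turn": [0, 0, 0]},
    {"claw": 0.75, "linear": [-0.2, 0, -0.2], "turn": [0, 0, 0]},
    {"claw": 1, "linear": [-0.2, 0, -0.2], "turn": [0, 0, 0]},
    {"claw": 1, "linear": [-0.2, 0, -0.2], "turn": [0, 0, 0]},
    {"claw": 1, "linear": [-0.2, 0, -0.2], "turn": [0, 0, 0]},
    {"claw": 1, "linear": [-30, 0, -30], "turn": [0, 0, 0]},
    {"claw": 1, "linear": [-65, 0, -65], "turn": [0, 0, 0]},
    {"claw": 1, "linear": [-80, 0, -80], "turn": [0, 0, 0]},
  ],
)

```text
time_s: 30.58
ee_pos: [0.4932, -0.2427, 0.1648]
eef_rot: [-3.138, 0.782, -1.446]
force: [0.1, 0.5, 0.5]
grip_width: 0.0938
```

Run:
```python
from h import *
o=log(); print(o["time_s"],gp(o),o["grip_width"],o["force"])
json.dump({k:np.array(v).tolist() for k,v in o.items()},open("w17.json","w"))
im=vision.camera("wrist"); cv2.imwrite("pics/w17.png",im)
cv2.imwrite("pics/w17z.png",cv2.resize(im[30:190,240:415],None,fx=3.7,fy=3.7,interpolation=cv2.INTER_NEAREST))
s=vision.camera("side"); cv2.imwrite("pics/side1.png",cv2.resize(s[200:400,200:440],None,fx=3,fy=3,interpolation=cv2.INTER_CUBIC))
cam=Tcam("wrist",o)
a=np.radians(7);ex=np.array([np.cos(a),np.sin(a),0]);ey=np.array([-np.sin(a),np.cos(a),0])
f=3.7
for w,z in ((.033,.076),(.033,.063),(.033,.052),(.029,.052),(.029,.034),(.029,.02),(.055,.004)):
  print(w,z,[((proj(cam,[.4943,-.254,z]+ex*s*w+ey*t*w)[0]-[240,30]+.5)*f).round(0).tolist() for s,t in ((-1,-1),(1,-1),(1,1),(-1,1))])
```

```text
30.575 [ 0.49477703 -0.25604024  0.17823328] 0.09382091994210714 [0.14284325 0.46025812 0.52595057]
0.033 0.076 [[507.0, 211.0], [136.0, 211.0], [178.0, 440.0], [466.0, 440.0]]
0.033 0.063 [[501.0, 162.0], [142.0, 162.0], [182.0, 396.0], [462.0, 396.0]]
0.033 0.052 [[497.0, 122.0], [147.0, 122.0], [184.0, 360.0], [459.0, 360.0]]
0.029 0.052 [[473.0, 140.0], [170.0, 140.0], [199.0, 349.0], [444.0, 349.0]]
0.029 0.034 [[467.0, 79.0], [176.0, 79.0], [203.0, 293.0], [440.0, 293.0]]
0.029 0.02 [[463.0, 35.0], [181.0, 36.0], [206.0, 252.0], [438.0, 252.0]]
0.055 0.004 [[608.0, -143.0], [35.0, -143.0], [124.0, 282.0], [520.0, 282.0]]
```

View pics/w17z.png

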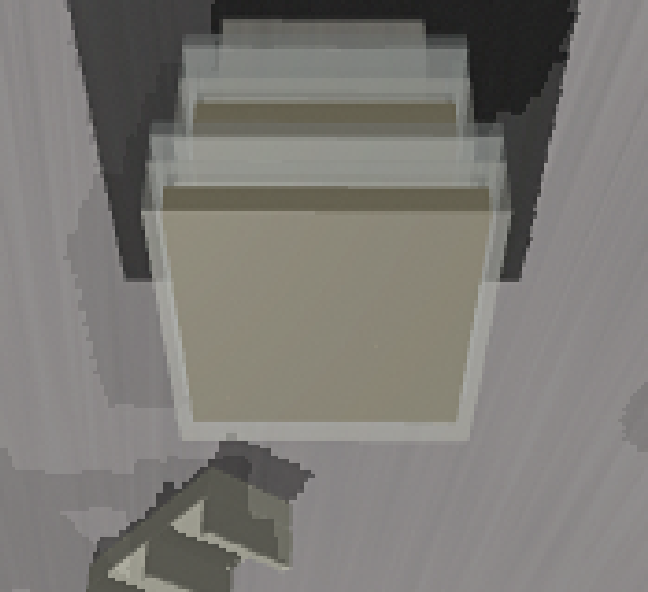

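View pics/side1.png

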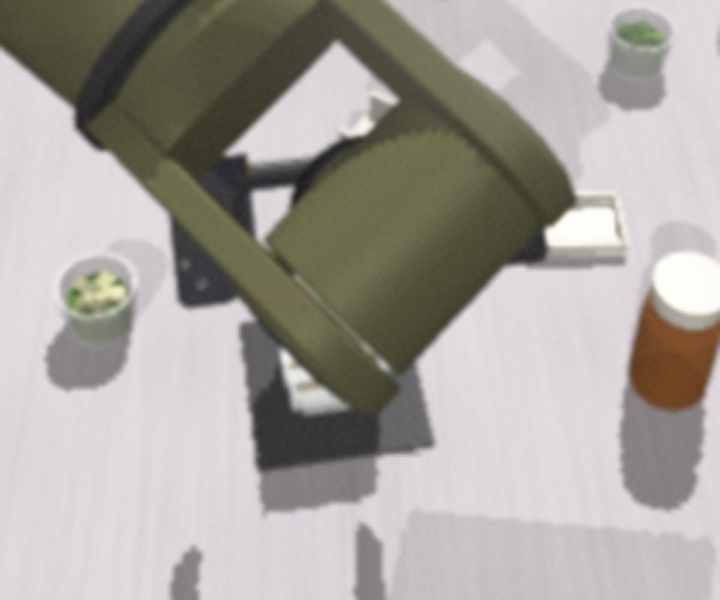

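The stack looks right. Shallow underside rows are 210 and 440 (predicted 211 and 440), and columns are about 1 px off, or roughly 0.5 mm. I'll move clear and take a last look from the fixed cameras.

Run:
```python
from h import *
goal([.42,-.10,.26],pose(-50,-10))
goal([.38,.10,.28],pose(0,0))
```

```text
TCP [ 0.4179 -0.0975  0.2413] linear [-163.5   56.9   53.1] turn [-0.271  0.59  -0.518]
TCP [0.38  0.1   0.261] linear [-319.6   70.4  180.6] turn [-0.566  0.637 -1.368]
```

>>> play_rows(
  moves=[
    {"claw": 1, "linear": [-40, 0, -40], "turn": [0, 0, 0]},
    {"claw": 1, "linear": [-163, 57, 53], "turn": [-0.271, 0.59, -0.518]},
    {"claw": 1, "linear": [-163, 57, 53], "turn": [-0.271, 0.59, -0.518]},
    {"claw": 1, "linear": [-163, 57, 53], "turn": [-0.271, 0.59, -0.518]},
    {"claw": 1, "linear": [-163, 57, 53], "turn": [-0.271, 0.59, -0.518]},
    {"claw": 1, "linear": [-320, 70, 181], "turn": [-0.566, 0.637, -1.368]},
    {"claw": 1, "linear": [-320, 70, 181], "turn": [-0.566, 0.637, -1.368]},
    {"claw": 1, "linear": [-320, 70, 181], "turn": [-0.566, 0.637, -1.368]},
  ],
)

```text
time_s: 31.68
ee_pos: [0.3823, 0.0871, 0.258]
eef_rot: [-3.11, 0.093, -0.37]
force: [1.6, 0.4, 0.2]
grip_width: 0.094
```

Run:
```python
from h import *
s=vision.camera("side"); cv2.imwrite("pics/side2.png",s); cv2.imwrite("pics/side2z.png",cv2.resize(s[260:380,260:380],None,fx=5,fy=5,interpolation=cv2.INTER_CUBIC))
t=vision.camera("top"); cv2.imwrite("pics/top2.png",t)
g=cv2.cvtColor(t,cv2.COLOR_BGR2GRAY); cam=Tcam("top")
c=cv2.resize(g[195:270,400:470],None,fx=4,fy=4,interpolation=cv2.INTER_CUBIC)
for th in (90,100,110):
  m=(c>th).astype(np.uint8); fl=np.zeros_like(m)
  cs,_=cv2.findContours(m,cv2.RETR_LIST,cv2.CHAIN_APPROX_NONE)
  for k in cs:
    if 300*16<cv2.contourArea(k)<1100*16:
      P=cast(cam,(k[:,0]+.5)/4-.5+[400,195],.076)[:,:2]*1000
      print(th,cv2.minAreaRect(P.astype(np.float32)))
a=cv2.imread("pics/top0.png"); d=cv2.absdiff(a,t).max(2); 
cv2.imwrite("pics/diff.png",cv2.convertScaleAbs(d,alpha=3)); print(get_obs()["time_s"])
```

```text
31.775
```

View pics/top2.png

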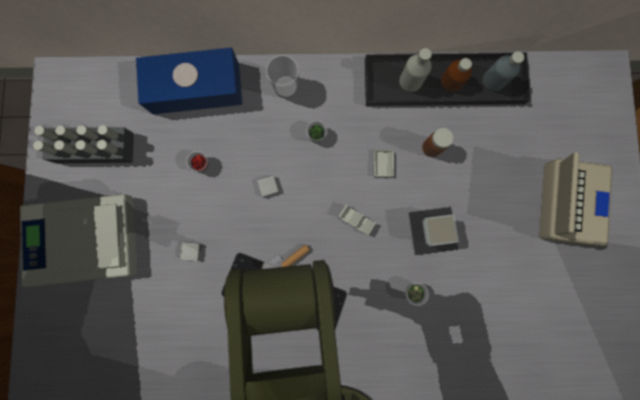

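View pics/side2z.png

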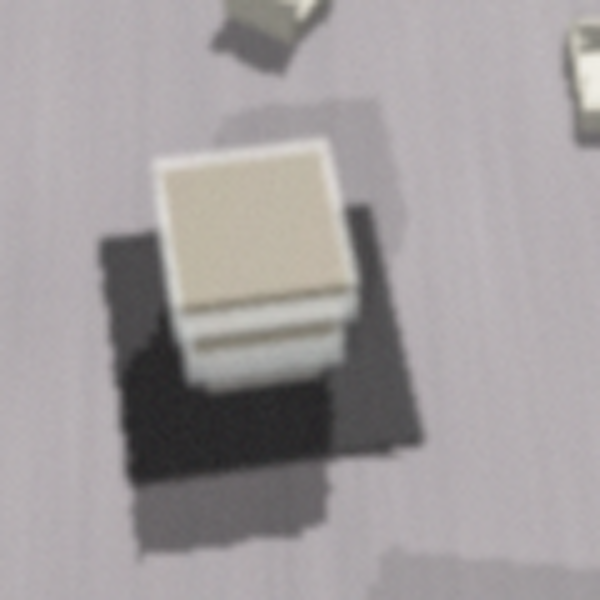

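The top view shows the stack at (440,230) on the carrier, with the bystanders unmoved. The side zoom shows both dishes inverted and squared, with underside corners at (155,158), (325,138), (356,287) and (182,308). One last independent number before handing in.

Run:
```python
from h import *
from station import hand_in
s=Tcam("side"); U=np.array([[155,158],[325,138],[357,286],[182,308]])/5-.4+[260,260]
P=cast(s,U,.076)[:,:2]*1000; print(P.mean(0),cv2.minAreaRect(P.astype(np.float32)))
V=np.array([[100,240],[370,205],[424,443],[132,484]])/5-.4+[260,260]
P=cast(s,V,.004)[:,:2]*1000; print("plate",P.mean(0),cv2.minAreaRect(P.astype(np.float32)))
o=get_obs(); print(o["time_s"],o["joint_vel"].round(3) if hasattr(o["joint_vel"],"round") else o["joint_vel"])
print(hand_in())
```

```text
[ 494.81847076 -254.40580224] ((494.3697509765625, -254.46786499023438), (64.23189544677734, 67.83661651611328), 6.622701168060303)
plate [ 495.39129403 -255.16941501] ((495.2890625, -255.30653381347656), (109.4471435546875, 109.80730438232422), 6.747669696807861)
31.775 [-0.149  0.033 -0.01  -0.004  0.013  0.006]
the job is handed in; nothing more can be done
None
```

Both dishes are upside down with lids closed on the carrier's raised square, deep one below and shallow one on top. I handed the job in at about 32 s of the 72 s allowed.

I gripped each dish across its seam, stood it on edge in its rack slot and gripped it again from the other side. I then finished the turn and lowered it until the wrist felt 5–6 N, before opening the fingers. The deep dish went down first.

**Last checks**
- **Side camera:** the top dish's centre is (494.8, -254.4) mm at 6.6°. The carrier plate is (495.4, -255.2) mm at 6.7°, so they agree within about 1 mm.
- **Wrist camera:** it shows both dishes about 0.4–0.6 mm off centre towards -x, squared up and with the seams closed.
- **Bystanders:** in the last top view they look unmoved, but the arm partly hides the spatula. I judged this by eye.
- **Failed check:** the automatic outline fit of the stack in the final top view found nothing, so the final centring rests on the side and wrist cameras.
- **Lid skew:** the shallow lid was about 0.5° askew within its play when first gripped. It looked square again after the re-grip.

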